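Mix a batch of stoneware beads and stack away the empty tote

ROBOT

A 6-joint arm with a two-finger parallel gripper is mounted at the origin on the work surface. World frame = base frame: x ahead of the robot, y to its left, z up, the work surface at z = 0. Lengths are in m, angles in rad, forces in N, time in s.
With the tool pointing down it reaches from about 0.325 to 0.85 m from the base axis. Payload 15.5 kg.
Tool frame: the origin (TCP) lies midway between the tips of the shut fingers; the grasp point (between the pads) lies 19 mm behind it; z points along the fingers, x is the direction in which the jaws open and shut, and the axes are right-handed (so a half turn about z gives the same grasp; the last joint's range is limited). The gripper opens to 91 mm and grips with 3 to 60 N. Pads are 32 mm wide; open, the fingers measure 118 mm over their backs; the gripper's body (76 mm by 178 mm) begins 60 mm behind the grasp point.
Start: joints at [1.133, 0.494, 1.345, -0, 1.302, -0.096], TCP at [0.209, 0.589, 0.214] pointing down, gripper open.
Joint ranges: [-2.91, 2.91], [-0.82, 2.16], [0.22, 2.67], [-1.22, 4.37], [0.12, 2.79], [-3.08, 3.08]. Speed limits (rad/s): [1.89, 1.89, 2.57, 3.01, 3.01, 3.01].

INTERFACE

Orientations are given as a unit quaternion [x, y, z, w].
In Python, from rig import arm gives the robot as it stands.
- The arm moves only by the shell command python3 -m crank 'ROWS' [FORCE]. ROWS is JSON, a list of rows, each a list of 7 numbers: the opening, from 0 (shut) to 1 (fully open), then the shift along the tool's x, y, z as a fraction of full scale, then the turn, a rotation vector about the tool's x, y, z as a fraction of full scale. A call has 1 to 5 rows; each row is the pose to reach, as a shift and turn from the pose commanded when the call began, along the tool's axes at that moment; what a row does not reach only later rows make up. Full scale, the value 1, is 0.25 m for a shift and 90 degrees for a turn. A row lasts 1/12 s, in which the tool goes at most 41.7 mm and 7.16 degrees, less where a joint would pass 70% of its speed; a pose out of reach is approached as far as the arm can. A call with a number of a shift or a turn outside -1 to 1 is refused whole. A call with a gripper value outside its range is refused whole. The fingers move at their own pace and stop on an object; FORCE is the grip in N (left out, the last holds). Time passes only in rows, so rows that repeat a pose let the fingers close. It gives the time, the measured TCP pose, the force and the opening at its end, in the units of the state.
- arm.state(): the state, without advancing time (a new reading comes with each control period).
- arm.camera(name): name is "scene" or "side" or "wrist"; returns the picture (420x560x3 uint8, blue, green, red); there is no depth.
- arm.camera_model(name): a dict with "fx", "fy", "cx", "cy" (pixels), "eye" and "attitude" of the camera in the world. Camera axes: x right, y up, looking along -z (the intrinsics and any distortion apply to the point x, -y, -z); pixel columns grow to the right and rows downward; lengths in m; the calibration is good to about 2 mm. A picture is of the moment at which its call begins: read the wrist's pose just before it. camera_model takes no time and is no camera call; for the wrist camera it gives the pose at the moment of the call.
- arm.sign_off(): hands the job in, once; it reports no verdict.
The state is a dict: "time_s": time; "joints": joint angles; "joint_vel": joint speeds; "joint_efforts": joint torques, N m; "ee_pos": TCP position; "eef_rot": TCP orientation; "force": force on the tool from outside, world axes, zero at the start; "moment": the same for the moment, N m; "width": finger opening in m.
Only numpy, scipy, OpenCV 4.12 (cv2) and the standard library are available. Lean on these libraries where they do the work, as an engineer would, in place of code of your own. Each camera call takes 0.05 s, during which the arm holds its last target.

TASK

Make up the mixed bead batch: put every blue bead from the tote into the bowl with the cream ones, then take the wooden spoon from its jar, stir round and round right down among the beads in wide turns until they are well mixed (five full turns is plenty), and stand the spoon back in its jar. Then clear the emptied tote by setting it on the tote of tiles, turned so that it stacks squarely on that one's ledges instead of nesting down towards the tiles. All the beads must end up in the bowl, and the other things on the bench must be left where they are.

Things in the scene. Friction and masses are not known exactly. Their poses are not given: they have to be found in the camera images.
- bowl: Wide brown stoneware mixing bowl that does not move (its height 65 mm, rim 200 mm across outside, wall 5 mm, flat inner floor 126 mm across lying 6 mm above the table, sides flaring steadily). Round; origin at the centre of its underside, on the table, x away from the robot. Cream beads lie in it in one layer.
- tote: Grey plastic stack-and-nest tote (open bin) holding the blue beads, 200 x 150 mm over the rim, 65 mm high, 0.2 kg; walls taper in to 170 x 120 mm below, walls and floor 3 mm thick. Origin: centre of its underside; x along its length to the end with the orange bar, z up. Two inward ribs on each long wall (x -72 to -47 and 17 to 42 mm) leave 86 mm between them at the floor; their flat tops are ledges.
- loaded_tote: A second tote of the same shape, origin and axes (x to its own orange-bar end), 0.75 kg, on the table, with low piles of bisque tiles in it (tops 32 mm above its underside). With orange bars at the same end a tote set into it nests and sinks in; turned half round (bars at opposite ends) its base lands on the ledges, the underside 57 mm above this one's, with 5 mm of play each way.
- tote_bar_end (a point): Top of the first tote's rim at the middle of the end with the orange bar (95 mm from the tote's centre, 65 mm above its underside). The rim is a solid upright band 10 mm thick and 24 mm tall all round, its middle line here; pinch it from above, a finger inside and one outside, with the fingertips no lower than the band: below it the walls slope in and would tilt the tote.
- tote_plain_end (a point): The same point of the rim at the opposite, all-grey end of the first tote. The long walls have the same rim (middle line 70 mm from the lengthwise centre line) and can be pinched too, 15 mm from their middle towards the grey end, where no rib is within 30 mm.
- spoon: Wooden stirring spoon, 172 mm long, 40 g, standing head down in the white jar with its handle leaning on the jar's rim. Origin at the tip of the head, z along the handle towards its free end. The head is a flat paddle with a rounded nose, 26 mm wide (along its x), 10 to 14 mm thick (along its y) and 46 mm long; the handle is a round rod 13 mm thick.
- spoon_tip (a point): The lowest point of the spoon's head, at the spoon's origin.
- spoon_grip (a point): Point on the axis of the spoon's handle 130 mm from the tip, a good place to hold it.
- jar: White cylindrical ceramic jar with a blue band that does not move: 62 mm across outside, 50 mm across inside, 80 mm high, inner floor 8 mm above the table. Origin at the centre of its underside, z up. It is the spoon's place.
- glaze_jar: Bystander: lidded glaze jar with a plain label, 60 mm across, about 85 mm high. Origin at the centre of its underside.
- rib: Bystander: flat wooden rib, 95 x 50 x 6 mm, lying on the table. Origin at the centre of its underside.
- loop_tool: Bystander: trimming tool with a dark handle and a wire loop, 160 mm long, lying on the table. Origin under the middle of its handle.
- test_cup: Bystander: unfired clay cup, 72 mm across, 70 mm high. Origin at the centre of its underside.
- blue1: Barrel-shaped glazed stoneware bead, cobalt blue, 32 mm across its belly and 26 mm high, tapering to flat ends 16 mm across, with a small dark bore through its middle; 30 g. Origin at the centre of one flat end, z along the bore (points up as it stands at the start). At the start it stands on the floor of the tote; two to four of the blue beads are there, the others are absent.
- blue2: Barrel-shaped glazed stoneware bead, cobalt blue, 32 mm across its belly and 26 mm high, tapering to flat ends 16 mm across, with a small dark bore through its middle; 30 g. Origin at the centre of one flat end, z along the bore (points up as it stands at the start). At the start it stands on the floor of the tote; two to four of the blue beads are there, the others are absent.
- blue3: Barrel-shaped glazed stoneware bead, cobalt blue, 32 mm across its belly and 26 mm high, tapering to flat ends 16 mm across, with a small dark bore through its middle; 30 g. Origin at the centre of one flat end, z along the bore (points up as it stands at the start). At the start it stands on the floor of the tote; two to four of the blue beads are there, the others are absent.
- blue4: Barrel-shaped glazed stoneware bead, cobalt blue, 32 mm across its belly and 26 mm high, tapering to flat ends 16 mm across, with a small dark bore through its middle; 30 g. Origin at the centre of one flat end, z along the bore (points up as it stands at the start). At the start it stands on the floor of the tote; two to four of the blue beads are there, the others are absent.
- cream1: Barrel-shaped glazed stoneware bead, cream, 32 mm across its belly and 26 mm high, tapering to flat ends 16 mm across, with a small dark bore through its middle; 30 g. Origin at the centre of one flat end, z along the bore (points up as it stands at the start). It lies in the bowl.
- cream2: Barrel-shaped glazed stoneware bead, cream, 32 mm across its belly and 26 mm high, tapering to flat ends 16 mm across, with a small dark bore through its middle; 30 g. Origin at the centre of one flat end, z along the bore (points up as it stands at the start). It lies in the bowl.
- cream3: Barrel-shaped glazed stoneware bead, cream, 32 mm across its belly and 26 mm high, tapering to flat ends 16 mm across, with a small dark bore through its middle; 30 g. Origin at the centre of one flat end, z along the bore (points up as it stands at the start). It lies in the bowl.
- cream4: Barrel-shaped glazed stoneware bead, cream, 32 mm across its belly and 26 mm high, tapering to flat ends 16 mm across, with a small dark bore through its middle; 30 g. Origin at the centre of one flat end, z along the bore (points up as it stands at the start). It lies in the bowl.
- cream5: Barrel-shaped glazed stoneware bead, cream, 32 mm across its belly and 26 mm high, tapering to flat ends 16 mm across, with a small dark bore through its middle; 30 g. Origin at the centre of one flat end, z along the bore (points up as it stands at the start). It lies in the bowl.
- cream6: Barrel-shaped glazed stoneware bead, cream, 32 mm across its belly and 26 mm high, tapering to flat ends 16 mm across, with a small dark bore through its middle; 30 g. Origin at the centre of one flat end, z along the bore (points up as it stands at the start). It lies in the bowl.

How it is judged:
On the way, in this order (a step that is already met when the one before it is completed fails the run):
1. all the blue beads that are there lie in the bowl (horizontal distance between each of blue1, blue2, blue3, blue4 and bowl below 0.095 m and z of blue1 in the frame of bowl between 0 and 0.08 m and z of blue2 in the frame of bowl between 0 and 0.08 m and z of blue3 in the frame of bowl between 0 and 0.08 m and z of blue4 in the frame of bowl between 0 and 0.08 m), for 0.2 s.
2. the spoon's tip, low among the beads in the bowl, passes the far (+x) side of it (18 mm or more beyond the middle, less than 18 mm aside) (z of spoon_tip in the frame of bowl below 0.03 m and horizontal distance between spoon_tip and bowl below 0.085 m and x of spoon_tip in the frame of bowl above 0.018 m and not (y of spoon_tip in the frame of bowl above 0.018 m) and not (y of spoon_tip in the frame of bowl below -0.018 m)), for 0.04 s.
3. the spoon's tip, low among the beads in the bowl, passes the near (-x) side of it (18 mm or more beyond the middle, less than 18 mm aside) (z of spoon_tip in the frame of bowl below 0.03 m and horizontal distance between spoon_tip and bowl below 0.085 m and x of spoon_tip in the frame of bowl below -0.018 m and not (y of spoon_tip in the frame of bowl above 0.018 m) and not (y of spoon_tip in the frame of bowl below -0.018 m)), for 0.04 s.
4. the spoon's tip, low among the beads in the bowl, passes the left (+y) side of it (18 mm or more beyond the middle, less than 18 mm aside) (z of spoon_tip in the frame of bowl below 0.03 m and horizontal distance between spoon_tip and bowl below 0.085 m and y of spoon_tip in the frame of bowl above 0.018 m and not (x of spoon_tip in the frame of bowl above 0.018 m) and not (x of spoon_tip in the frame of bowl below -0.018 m)), for 0.04 s.
5. the spoon's tip, low among the beads in the bowl, passes the right (-y) side of it (18 mm or more beyond the middle, less than 18 mm aside) (z of spoon_tip in the frame of bowl below 0.03 m and horizontal distance between spoon_tip and bowl below 0.085 m and y of spoon_tip in the frame of bowl below -0.018 m and not (x of spoon_tip in the frame of bowl above 0.018 m) and not (x of spoon_tip in the frame of bowl below -0.018 m)), for 0.04 s.
6. the spoon's tip, low among the beads in the bowl, passes the far (+x) side of it (18 mm or more beyond the middle, less than 18 mm aside) (all of step 2), for 0.04 s.
7. the spoon's tip passes the near (-x) side again, and the cream beads have been stirred about (in each of three pairs at least one lies more than 20 mm from where it began) (all of step 3 and distance of any of cream1, cream2 from where it was at the start of the episode above 0.02 m and distance of any of cream3, cream4 from where it was at the start of the episode above 0.02 m and distance of any of cream5, cream6 from where it was at the start of the episode above 0.02 m), for 0.04 s.
8. the spoon stands in its jar again (horizontal distance between spoon_tip and jar below 0.028 m and z of spoon_tip in the frame of jar below 0.03 m and angle between spoon's own z axis and vertical below 0.6 rad), for 0.3 s.
At the end, for the whole second after the job is handed in: All beads in the bowl; spoon head down in its jar; the emptied tote level on the ledges of the loaded one (undersides 52 to 63 mm apart, centres within 12 mm, long sides parallel within 0.1 rad), the loaded tote flat on the table, all at rest (all of step 1 and all of step 8 and horizontal distance between each of cream1, cream2, cream3, cream4, cream5, cream6 and bowl below 0.095 m and z of cream1 in the frame of bowl between 0 and 0.08 m and z of cream2 in the frame of bowl between 0 and 0.08 m and z of cream3 in the frame of bowl between 0 and 0.08 m and z of cream4 in the frame of bowl between 0 and 0.08 m and z of cream5 in the frame of bowl between 0 and 0.08 m and z of cream6 in the frame of bowl between 0 and 0.08 m and z of tote in the frame of loaded_tote between 0.052 and 0.063 m and horizontal distance between tote and loaded_tote below 0.012 m and angle between the x axis of tote and the x axis of loaded_tote, either way round below 0.1 rad and angle between each of tote, loaded_tote's own z axis and vertical below 0.06 rad and linear speed of tote below 0.02 m/s and height (world z) of loaded_tote below 0.01 m); the robot touches nothing.
It fails at once if a bystander (glaze jar, rib, loop tool or clay cup) is shifted by more than 30 mm (distance of any of glaze_jar, rib, loop_tool, test_cup from where it was at the start of the episode above 0.03 m).
Of blue1, blue2, blue3, blue4 only 2 to 4 are there at a start; the rules pass over those that are not, and their reading is None.
At some moment in a run one of tote, loaded_tote, blue1, blue2, blue3, blue4 may be knocked a few centimetres aside while the robot is not near it.
It also fails if it takes over 210 s, if anything falls off the work surface, if the arm or the gripper's body presses on something with over 40 N, if the wrist force passes 120 N, or if a joint passes its speed limit or range.

## Working session

There is one attempt and no reset: what is moved stays moved. The work goes in short steps, Python scripts to look and compute and a shell command to move; the robot and the scene stay as the last step left them, time stands still between calls to the robot, and variables do not carry over. Pictures are saved under pics/ and viewed, and the job is handed in when it is done.

```bash
ls; mkdir -p pics
python3 - <<'E'
from rig import arm
import cv2
s=arm.state(); print(s)
for n in ["scene","side","wrist"]:
    print(n,arm.camera_model(n))
    cv2.imwrite(f"pics/{n}0.png",arm.camera(n))
E
```

```text
pics
{'time_s': 0.0, 'joints': array([ 1.13347590e+00,  4.94198479e-01,  1.34612470e+00, -1.96163312e-05,
        1.30250183e+00, -9.55109780e-02]), 'joint_vel': array([-4.25505508e-04, -3.58080658e-04,  8.30035205e-05,  2.30182995e-04,
       -7.62207778e-04, -8.29208268e-05]), 'joint_efforts': array([-2.24353884e-03, -8.78783226e+01, -3.81864989e+01,  7.06309523e-02,
        5.27930853e-02,  3.78242248e-06]), 'ee_pos': array([0.20934365, 0.58849492, 0.21333094]), 'eef_rot': array([ 8.17063950e-01,  5.76546721e-01, -5.30352390e-04,  3.13832942e-04]), 'force': array([-0.16556009, -1.24028987,  0.17931333]), 'moment': array([0.00652833, 0.02407798, 0.01115062]), 'width': 0.09117881517311395}
scene {'fx': 442.535799200684, 'fy': 442.535799200684, 'cx': 274.3519681740263, 'cy': 209.84694955470684, 'eye': array([1.20577196, 0.19186972, 1.06191398]), 'attitude': array([0.17968068, 0.23687089, 0.77469633, 0.55807941])}
side {'fx': 436.90277180838325, 'fy': 436.90277180838325, 'cx': 284.5764463226971, 'cy': 203.985291526937, 'eye': array([ 0.5162549 , -0.64456947,  0.85748164]), 'attitude': array([ 0.34882331, -0.01442311, -0.04094983,  0.93618234])}
wrist {'fx': 292.3285498461771, 'fy': 292.3285498461771, 'cx': 288.8655369432435, 'cy': 209.13900544075608, 'eye': array([0.14562446, 0.61148654, 0.38483161]), 'attitude': array([-0.10104897, -0.07055983,  0.57245289,  0.81062205])}
```

View pics/scene0.png

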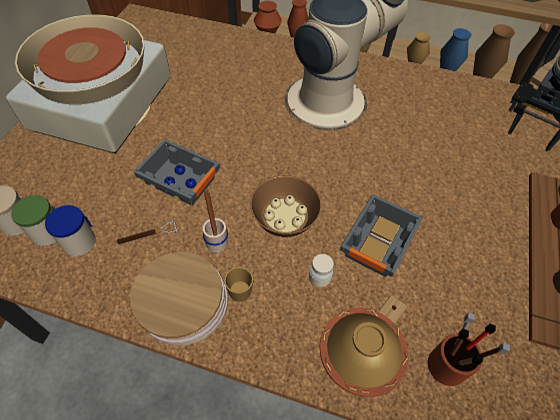

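View pics/side0.png

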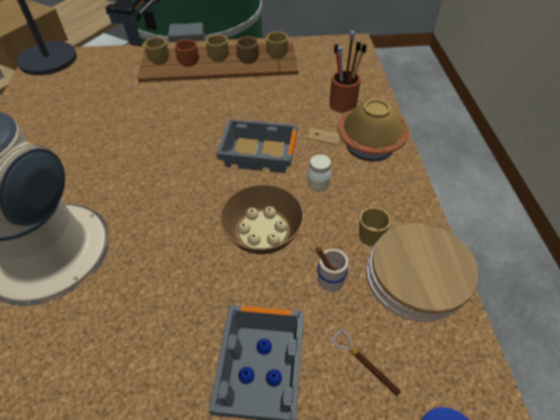

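View pics/wrist0.png

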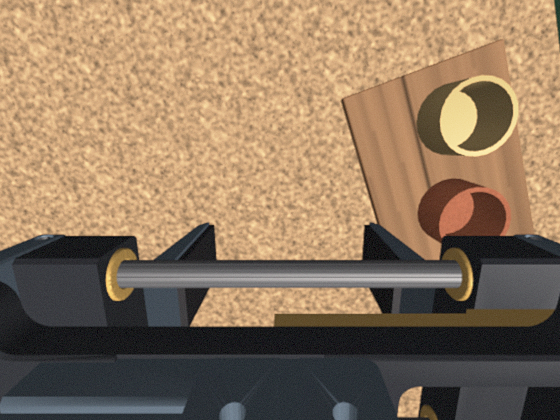

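Three blue beads are visible in the tote. The tote is at about (178,172) in scene, the bowl at (286,207), the jar at (215,236) and the loaded tote at (382,235).

```bash
cat > h.py <<'E'
import numpy as np, cv2
from scipy.spatial.transform import Rotation as R
from rig import arm
def proj(n,P,m=None):
    m=m or arm.camera_model(n); P=np.atleast_2d(P)
    c=R.from_quat(m['attitude']).inv().apply(P-m['eye'])
    x,y,z=c[:,0],-c[:,1],-c[:,2]
    return np.c_[m['fx']*x/z+m['cx'],m['fy']*y/z+m['cy']]
def ray(n,uv,m=None):
    m=m or arm.camera_model(n)
    d=np.array([(uv[0]-m['cx'])/m['fx'],-(uv[1]-m['cy'])/m['fy'],-1.])
    return m['eye'],R.from_quat(m['attitude']).apply(d)
def onz(n,uv,z,m=None):
    e,d=ray(n,uv,m); return e+d*(z-e[2])/d[2]
def tri(obs):
    A=np.zeros((3,3));b=np.zeros(3)
    for n,uv in obs:
        e,d=ray(n,uv); d=d/np.linalg.norm(d);M=np.eye(3)-np.outer(d,d);A+=M;b+=M@e
    return np.linalg.solve(A,b)
E
python3 - <<'E'
from h import *
s=cv2.imread('pics/scene0.png'); d=cv2.imread('pics/side0.png')
def crop(im,x0,y0,x1,y1,k,n): cv2.imwrite(n,cv2.resize(im[y0:y1,x0:x1],None,fx=k,fy=k,interpolation=cv2.INTER_CUBIC))
crop(s,110,130,330,270,3.5,'pics/c1.png'); crop(s,310,180,510,320,4,'pics/c2.png')
crop(d,190,290,410,420,3.5,'pics/c3.png'); crop(d,200,100,400,250,4,'pics/c4.png')
print(proj('scene',[[0,0,0],[.4,0,0]]),proj('side',[[0,0,0],[.4,0,0]]), R.from_quat(arm.camera_model('side')['attitude']).as_matrix())
E
```

```text
[[325.31401653  99.79417108]
 [292.37205611 184.72281929]] [[ 45.58908725 250.15274002]
 [214.4955961  238.22741001]] [[ 0.99623017  0.06661077 -0.05557383]
 [-0.08673524  0.75329081 -0.65194321]
 [-0.00156318  0.6543057   0.75622854]]
```

View pics/c1.png

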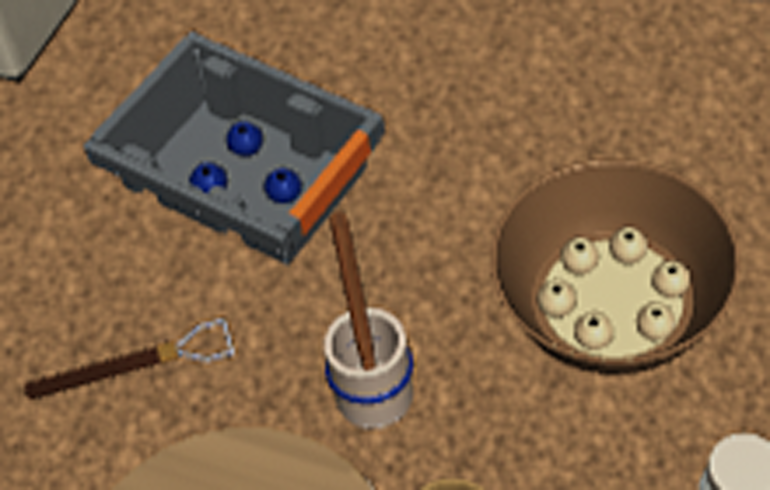

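View pics/c2.png

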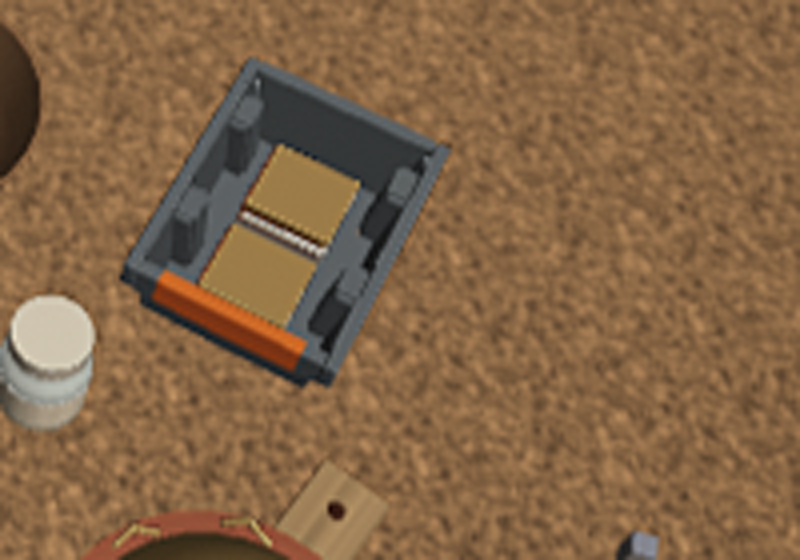

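View pics/c3.png

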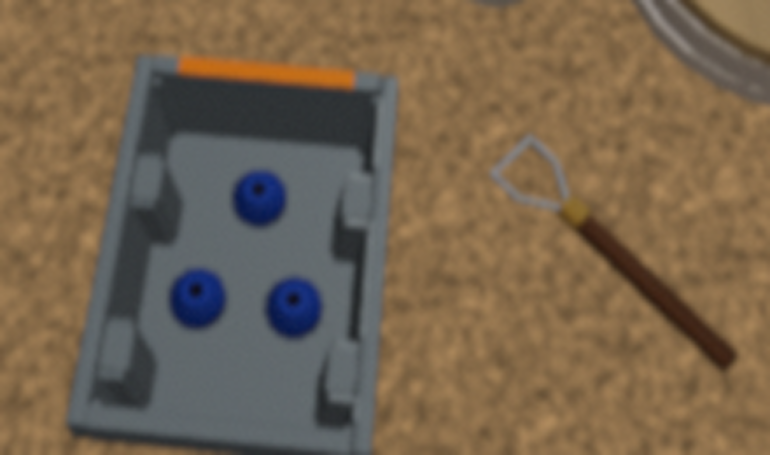

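View pics/c4.png

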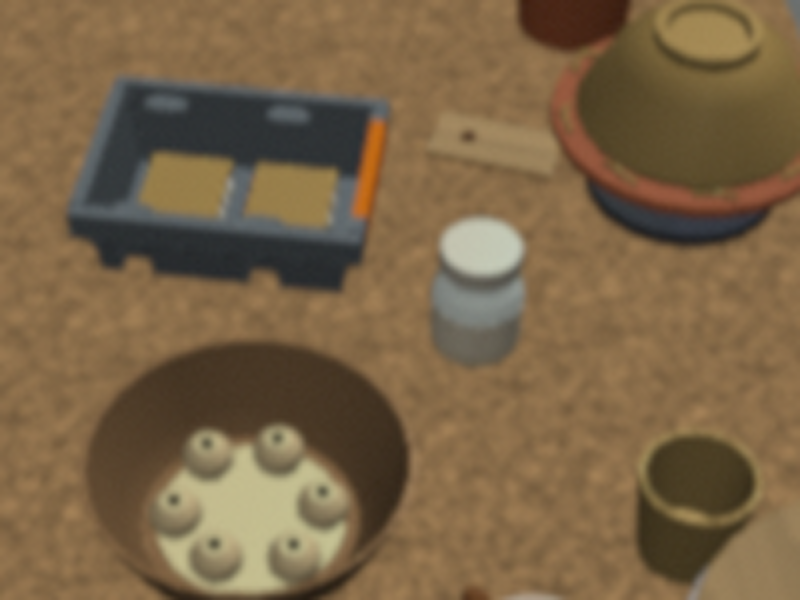

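Run:
```python
from h import *
np.set_printoptions(precision=4,suppress=True)
c1=lambda u,v:(110+u/3.5,130+v/3.5); c2=lambda u,v:(310+u/4,180+v/4); c3=lambda u,v:(190+u/3.5,290+v/3.5); c4=lambda u,v:(200+u/4,100+v/4)
def box(n,pts):
    P=np.array([onz(n,p,.065)[:2] for p in pts]); print(n,P.ravel(),'c',P.mean(0),'edges',np.linalg.norm(P-np.roll(P,-1,0),axis=1)); 
    r=cv2.minAreaRect(P.astype(np.float32)); print(r)
box('scene',[c1(193,35),c1(383,118),c1(287,243),c1(88,148)])
box('side',[c3(143,58),c3(396,78),c3(368,452),c3(73,428)])
box('scene',[c2(252,60),c2(448,148),c2(330,378),c2(128,275)])
box('side',[c4(125,80),c4(388,102),c4(362,240),c4(72,213)])
for p,q in [((245,125),(260,188)),((208,170),(196,290)),((284,173),(292,299))]: print('bead',onz('scene',c1(*p),.029)[:2],onz('side',c3(*q),.029)[:2])
def circ(n,pts,z):
    P=np.array([onz(n,p,z)[:2] for p in pts]); A=np.c_[2*P,np.ones(len(P))]; s=np.linalg.lstsq(A,(P**2).sum(1),rcond=None)[0]; print(n,'circ',s[:2],np.sqrt(s[2]+s[:2]@s[:2]))
circ('scene',[c1(498,258),c1(735,258),c1(617,162),c1(530,190),c1(705,195),c1(545,340),c1(617,371)],.065)
circ('side',[c4(88,460),c4(408,460),c4(250,342),c4(130,390),c4(372,390)],.065)
circ('scene',[c1(327,342),c1(407,342),c1(367,310),c1(367,378)],.08)
print('jar side',onz('side',(334,264),.08))
print('spoon top tri',tri([('scene',c1(337,213)),('side',(319,251))]))
```

```text
scene [ 0.4096 -0.4068  0.4439 -0.2142  0.5886 -0.2369  0.5527 -0.4319] c [ 0.4987 -0.3225] edges [0.1956 0.1465 0.1983 0.1453]
((0.49908241629600525, -0.32186150550842285), (0.19868208467960358, 0.14646680653095245), 79.89867401123047)
side [ 0.4443 -0.2214  0.5865 -0.2464  0.5507 -0.4396  0.4092 -0.4164] c [ 0.4977 -0.331 ] edges [0.1443 0.1966 0.1434 0.1982]
((0.497836709022522, -0.33139145374298096), (0.19882115721702576, 0.1443236619234085), 79.78410339355469)
scene [0.411  0.2372 0.4416 0.3782 0.6398 0.3309 0.6083 0.1942] c [0.5252 0.2851] edges [0.1443 0.2037 0.1403 0.2019]
((0.5257751941680908, 0.2860212028026581), (0.14434799551963806, 0.20369108021259308), 77.71025085449219)
side [0.4493 0.3706 0.6352 0.3291 0.6033 0.1895 0.4131 0.2326] c [0.5252 0.2804] edges [0.1904 0.1432 0.1949 0.1427]
((0.5241585373878479, 0.2808436155319214), (0.14324606955051422, 0.19526705145835876), 77.24109649658203)
bead [ 0.4624 -0.3388] [ 0.506  -0.2884]
bead [ 0.5178 -0.3471] [ 0.4685 -0.342 ]
bead [ 0.5   -0.285] [ 0.5195 -0.3513]
scene circ [0.52  0.016] 0.09699388993510193
side circ [0.5187 0.0093] 0.09328833973263738
scene circ [ 0.6636 -0.1359] 0.02996450818359499
jar side [ 0.6624 -0.1497  0.08  ]
spoon top tri [ 0.6196 -0.1713  0.1678]
```

Measurements so far, from averaging the two views:

| Item | Position | Heading of its x axis |
|---|---|---|
| tote | (0.498, -0.326) | 79.8° |
| loaded tote | (0.525, 0.283) | -12.5° |
| bowl | (0.519, 0.013) | n/a |
| jar | (0.663, -0.143) | n/a |

The two views differ by a few mm in y, so I'll refine with the wrist camera.

```bash
cat >> h.py <<'E'
np.set_printoptions(precision=4,suppress=True)
def plan(pos,yaw=None,rot=None,frm=None):
    """print row numbers (shift fractions, turn fractions) from present pose; yaw deg = heading of tool x, pointing down"""
    s=arm.state(); p0,r0=(s['ee_pos'],R.from_quat(s['eef_rot'])) if frm is None else frm
    if rot is None:
        y=np.radians(yaw); rot=R.from_matrix(np.c_[[np.cos(y),np.sin(y),0],[np.sin(y),-np.cos(y),0],[0,0,-1]])
    d=r0.inv().apply(np.array(pos)-p0)/.25; w=(r0.inv()*rot).as_rotvec()/(np.pi/2)
    print('shift',d.round(3).tolist(),'turn',w.round(3).tolist(),'dist mm',round(np.linalg.norm(d)*250),'deg',round(np.linalg.norm(w)*90,1))
    return pos,rot
def st():
    s=arm.state(); r=R.from_quat(s['eef_rot']).as_matrix()
    print('t',round(s['time_s'],2),'pos',s['ee_pos'],'yaw',np.degrees(np.arctan2(r[1,0],r[0,0])).round(1),'z',r[:,2].round(3),'F',s['force'].round(1),'w',round(s['width'],4))
E
python3 - <<'E'
from h import *
m=arm.camera_model('wrist'); s=arm.state(); r=R.from_quat(s['eef_rot'])
print('cam in tool',r.inv().apply(m['eye']-s['ee_pos'])); Rc=r.inv()*R.from_quat(m['attitude']); print(Rc.as_matrix())
print('TCP px',proj('wrist',s['ee_pos']))
f=plan([.42,.35,.3],90); f=plan([.45,0.1,.3],0,frm=f); plan([.5,-.1,.3],0,frm=f); plan([.5,-.32,.3],0,frm=f)
E
```

```text
cam in tool [ 0.0001 -0.0677 -0.1714]
[[ 1.     -0.0006  0.0001]
 [-0.0006 -0.9696 -0.2447]
 [ 0.0003  0.2447 -0.9696]]
TCP px [[288.7874 247.0711]]
shift [-0.617, 1.114, -0.346] turn [-0.0, 0.001, -0.218] dist mm 330 deg 19.6
shift [-1.0, 0.12, 0.0] turn [0.0, 0.0, 1.0] dist mm 252 deg 90.0
shift [0.2, 0.8, 0.0] turn [0.0, 0.0, 0.0] dist mm 206 deg 0.0
shift [0.2, 1.68, 0.0] turn [0.0, 0.0, 0.0] dist mm 423 deg 0.0
```

```bash
python3 -m crank '[[1,-0.2,0.3,-0.3,0,0,0],[1,-0.4,0.6,-0.35,0,0,0],[1,-0.6,0.9,-0.35,0,0,0],[1,-0.7,1,-0.35,0,0,0.1],[1,-0.7,1,-0.35,0,0,0.2]]'
python3 - <<'E'
from h import *
st(); f=plan([.45,0.1,.3],0); plan([.5,-.1,.3],0,frm=f)
E
```

```text
time_s: 0.57
ee_pos: [0.3232, 0.4307, 0.2811]
eef_rot: [0.884, 0.468, 0.0, -0.0]
force: [1.1, -0.7, 0.9]
width: 0.0911
t 0.57 pos [0.3232 0.4307 0.2811] yaw 55.8 z [ 0.  0. -1.] F [ 1.1 -0.7  0.9] w 0.0911
shift [-0.81, 1.163, -0.076] turn [-0.0, -0.0, 0.62] dist mm 355 deg 55.8
shift [0.2, 0.8, 0.0] turn [0.0, 0.0, 0.0] dist mm 206 deg 0.0
```

```bash
python3 -m crank '[[1,-0.5,1,0,0,0,0.62],[1,-0.5,1,0,0,0,0.62],[1,-0.5,1,0,0,0,0.62],[1,-0.5,1,0,0,0,0.62],[1,-0.5,1,0,0,0,0.62]]'
python3 - <<'E'
from h import *
st();  plan([.5,-.1,.3],0);plan([.5,-.3,.3],0)
E
```

```text
time_s: 0.98
ee_pos: [0.4257, 0.2491, 0.2807]
eef_rot: [0.985, 0.173, 0.0, -0.0]
force: [2.0, 0.2, 0.3]
width: 0.0909
t 0.98 pos [0.4257 0.2491 0.2807] yaw 19.9 z [ 0.  0. -1.] F [2.  0.2 0.3] w 0.0909
shift [-0.197, 1.414, -0.077] turn [-0.0, -0.0, 0.222] dist mm 357 deg 19.9
shift [-0.47, 2.166, -0.077] turn [-0.0, -0.0, 0.222] dist mm 554 deg 19.9
```

```bash
python3 -m crank '[[1,-0.1,0.7,-0.1,0,0,0.22],[1,-0.1,0.9,-0.1,0,0,0.22],[1,-0.1,0.9,-0.1,0,0,0.22],[1,-0.1,0.9,-0.1,0,0,0.22],[1,-0.1,0.9,-0.1,0,0,0.22]]'; python3 -m crank '[[1,0,0,0,0,0,0],[1,0,0,0,0,0,0]]'
python3 - <<'E'
from h import *
st(); cv2.imwrite('pics/w1.png',arm.camera('wrist')); plan([.5,-.31,.3],0)
E
```

```text
time_s: 1.4
ee_pos: [0.4749, 0.0481, 0.3039]
eef_rot: [1.0, 0.004, 0.0, -0.0]
force: [1.8, 1.3, -0.1]
width: 0.0913
time_s: 1.57
ee_pos: [0.4754, 0.0481, 0.3037]
eef_rot: [1.0, 0.002, 0.0, 0.0]
force: [0.3, 0.2, -0.6]
width: 0.0914
t 1.57 pos [0.4754 0.0481 0.3037] yaw 0.3 z [ 0. -0. -1.] F [ 0.3  0.2 -0.6] w 0.0914
shift [0.091, 1.439, 0.014] turn [-0.0, 0.0, 0.004] dist mm 360 deg 0.4
```

View pics/w1.png

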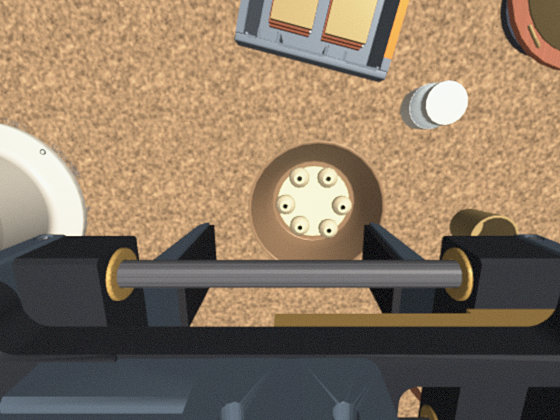

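The wrist view shows the bowl floor centred near (314,201), with six bores around it.

```bash
python3 - <<'E'
from h import *
m=arm.camera_model('wrist')
P=np.array([onz('wrist',p,.032) for p in [(299,177),(328,177),(286,205),(343,205),(299,226),(329,229)]])
print(P[:,:2].ravel(),P.mean(0)); print('floor',onz('wrist',(314,200.5),.006)); print('rim L,R',onz('wrist',(251,200),.065),onz('wrist',(383,200),.065))
E
python3 -m crank '[[1,0,0.15,0,0,0,0],[1,0.05,0.3,0,0,0,0],[1,0.1,0.45,0,0,0,0],[1,0.1,0.6,0,0,0,0],[1,0.1,0.72,0,0,0,0]]'; python3 -m crank '[[1,0,0.15,0,0,0,0],[1,0,0.3,0,0,0,0],[1,0,0.45,0,0,0,0],[1,0,0.6,0,0,0,0],[1,0,0.7,0,0,0,0]]'; python3 -m crank '[[1,0,0,0,0,0,0],[1,0,0,0,0,0,0]]'
python3 - <<'E'
from h import *
st(); cv2.imwrite('pics/w2.png',arm.camera('wrist'));cv2.imwrite('pics/s2.png',arm.camera('scene'))
E
```

```text
[ 0.491   0.0566  0.5351  0.0569  0.4715  0.0127  0.5602  0.0134  0.4922
 -0.0214  0.54   -0.026 ] [0.515  0.0154 0.032 ]
floor [0.5172 0.0145 0.006 ]
rim L,R [0.4215 0.0276 0.065 ] [0.6109 0.0289 0.065 ]
time_s: 2.03
ee_pos: [0.5019, -0.1304, 0.3033]
eef_rot: [1.0, 0.005, -0.0, -0.0]
force: [-0.1, 0.9, 0.6]
width: 0.0912
time_s: 2.45
ee_pos: [0.5034, -0.306, 0.3032]
eef_rot: [1.0, 0.005, -0.0, -0.0]
force: [-0.1, -0.2, -0.9]
width: 0.0913
time_s: 2.62
ee_pos: [0.5034, -0.3041, 0.303]
eef_rot: [1.0, 0.004, -0.0, -0.0]
force: [-0.3, 0.0, 0.2]
width: 0.0913
t 2.62 pos [ 0.5034 -0.3041  0.303 ] yaw 0.5 z [-0.001  0.001 -1.   ] F [-0.3  0.   0.2] w 0.0913
```

View pics/w2.png

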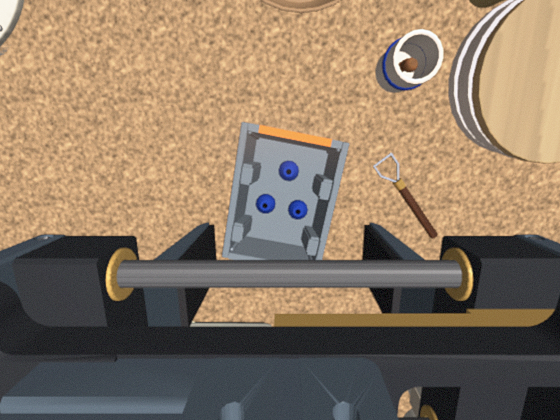

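The tote is in view with three blue beads at about (289,171), (265,204) and (298,210). The orange bar is at the top.

```bash
cat >> h.py <<'E'
def blue(n,img,z=.016,lo=60,m=None):
    h=cv2.cvtColor(img,cv2.COLOR_BGR2HSV); k=cv2.inRange(h,(108,120,lo),(128,255,255))
    c,_=cv2.findContours(cv2.morphologyEx(k,cv2.MORPH_CLOSE,np.ones((3,3))),cv2.RETR_EXTERNAL,cv2.CHAIN_APPROX_NONE)
    for q in c:
        if cv2.contourArea(q)<60: continue
        x,y,w,hh=cv2.boundingRect(q); u=(x+(w-1)/2,y+(hh-1)/2)
        print(n,'blob px',u,'size',(w,hh),'xyz',onz(n,u,z,m))
E
python3 - <<'E'
from h import *
blue('wrist',cv2.imread('pics/w2.png')); blue('scene',cv2.imread('pics/s2.png'),.016)
for p in [(289,170.5),(265,205),(298,210)]: print(onz('wrist',p,.029))
P=np.array([onz('wrist',p,.065) for p in [(244,123),(349,143)]]); print(P,P.mean(0))
s=cv2.imread('pics/w2.png'); cv2.imwrite('pics/w2c.png',cv2.resize(s[110:260,210:460],None,fx=3.2,fy=3.2,interpolation=cv2.INTER_CUBIC));
E
```

```text
wrist blob px (298.0, 209.0) size (19, 19) xyz [ 0.5194 -0.3498  0.016 ]
wrist blob px (265.0, 203.0) size (19, 19) xyz [ 0.4661 -0.3404  0.016 ]
wrist blob px (288.0, 170.0) size (19, 19) xyz [ 0.5026 -0.287   0.016 ]
wrist blob px (401.0, 64.5) size (37, 50) xyz [ 0.6637 -0.1338  0.016 ]
scene blob px (67.5, 220.5) size (46, 32) xyz [ 0.7371 -0.5572  0.016 ]
scene blob px (190.5, 182.5) size (10, 10) xyz [ 0.5025 -0.288   0.016 ]
scene blob px (179.5, 169.5) size (10, 10) xyz [ 0.4672 -0.3405  0.016 ]
[ 0.5041 -0.2862  0.029 ]
[ 0.4671 -0.3406  0.029 ]
[ 0.519  -0.3481  0.029 ]
[[ 0.4428 -0.2189  0.065 ]
 [ 0.5858 -0.2436  0.065 ]] [ 0.5143 -0.2312  0.065 ]
```

View pics/w2c.png

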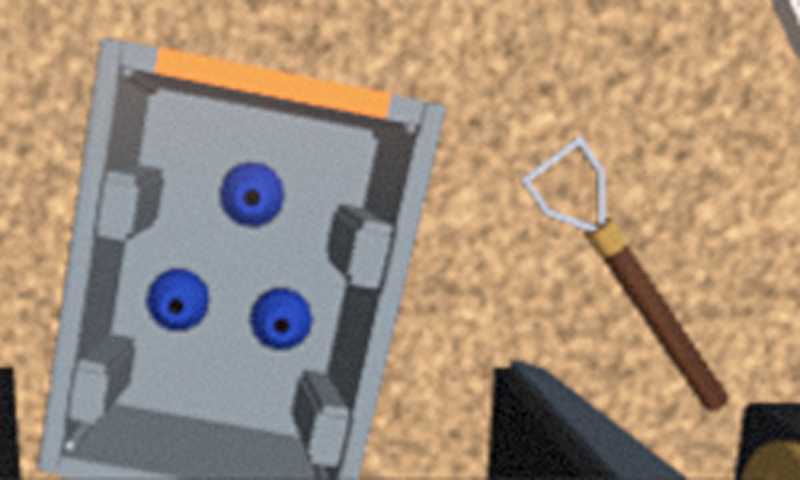

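Wrist and scene agree within 1 mm on the beads: A(.466,-.340), B(.519,-.349), C(.503,-.287). I'll pick C first.

Run:
```python
from h import *
f=plan([.503,-.2868,.10],-10.2); plan([.503,-.2868,.009],-10.2,frm=f)
```

```text
shift [-0.001, -0.063, 0.814] turn [-0.001, 0.0, 0.12] dist mm 204 deg 10.8
shift [0.0, 0.0, 0.364] turn [0.0, 0.0, 0.0] dist mm 91 deg 0.0
```

```bash
python3 -m crank '[[0.48,0,-0.063,0.2,0,0,0.12],[0.48,0,-0.063,0.35,0,0,0.12],[0.48,0,-0.063,0.5,0,0,0.12],[0.48,0,-0.063,0.65,0,0,0.12],[0.48,0,-0.063,0.814,0,0,0.12]]' 15; python3 -m crank '[[0.48,0,0,0,0,0,0],[0.48,0,0,0,0,0,0]]'
python3 - <<'E'
from h import *
st(); plan([.503,-.2868,.009],-10.2); cv2.imwrite('pics/w3.png',arm.camera('wrist'))
E
```

```text
time_s: 3.13
ee_pos: [0.5033, -0.2868, 0.0992]
eef_rot: [0.996, -0.089, 0.0, 0.0]
force: [1.8, -1.3, -0.4]
width: 0.0607
time_s: 3.3
ee_pos: [0.5024, -0.287, 0.0998]
eef_rot: [0.996, -0.089, -0.002, -0.001]
force: [0.2, -0.3, 1.3]
width: 0.0474
t 3.3 pos [ 0.5024 -0.287   0.0998] yaw -10.2 z [-0.003  0.002 -1.   ] F [ 0.2 -0.3  1.3] w 0.0474
shift [0.003, -0.0, 0.363] turn [-0.001, 0.002, -0.0] dist mm 91 deg 0.2
```

View pics/w3.png

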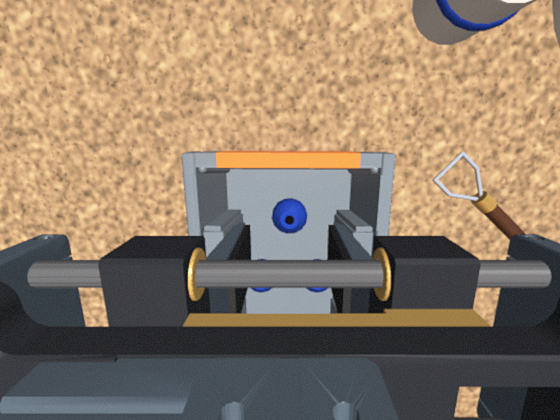

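Bead C sits centred between the fingers at (289,216), and the tote is square to the gripper. I'll go down and grip it.

```bash
python3 -m crank '[[0.48,0.003,0,0.1,0,0,0],[0.48,0.003,0,0.2,0,0,0],[0.48,0.003,0,0.3,0,0,0],[0.48,0.003,0,0.363,0,0,0],[0.48,0.003,0,0.363,0,0,0]]' 15; python3 -m crank '[[0.2,0,0,0,0,0,0],[0.2,0,0,0,0,0,0],[0.2,0,0,0,0,0,0],[0.2,0,0,0,0,0,0]]' 15;python3 - <<'E'
from h import *
st(); f=plan([.503,-.2868,.15],-10.2); plan([.5175,.0145,.15],0,frm=f); plan([.5175,.0145,.055],0,frm=f)
E
```

```text
time_s: 3.77
ee_pos: [0.5042, -0.2889, 0.0097]
eef_rot: [0.996, -0.09, 0.0, 0.0]
force: [-1.0, 0.8, -1.2]
width: 0.0437
time_s: 4.1
ee_pos: [0.5051, -0.2899, 0.0118]
eef_rot: [0.996, -0.09, 0.002, 0.001]
force: [-1.0, 1.2, 12.5]
width: 0.0308
t 4.1 pos [ 0.5051 -0.2899  0.0118] yaw -10.3 z [ 0.003 -0.002 -1.   ] F [-1.   1.2 12.5] w 0.0308
shift [-0.009, -0.01, -0.553] turn [0.001, -0.002, -0.001] dist mm 138 deg 0.3
shift [-0.156, -1.196, 0.0] turn [0.0, 0.0, -0.113] dist mm 302 deg 10.2
shift [-0.156, -1.196, 0.38] turn [0.0, 0.0, -0.113] dist mm 316 deg 10.2
```

```bash
python3 -m crank '[[0.2,0,0,-0.1,0,0,0],[0.2,0,0,-0.25,0,0,0],[0.2,0,0,-0.4,0,0,0],[0.2,0,0,-0.5,0,0,0],[0.2,0,0,-0.56,0,0,0]]' 20; python3 -m crank '[[0.2,0,-0.1,0,0,0,0],[0.2,0,-0.25,0,0,0,0],[0.2,-0.05,-0.4,0,0,0,0],[0.2,-0.08,-0.55,0,0,0,0],[0.2,-0.1,-0.7,0,0,0,0]]';python3 - <<'E'
from h import *
st(); plan([.5175,.0145,.15],0); plan([.5175,.0145,.055],0)
E
```

```text
time_s: 4.52
ee_pos: [0.5049, -0.2899, 0.1544]
eef_rot: [0.996, -0.09, 0.003, 0.001]
force: [-0.3, -1.1, -0.8]
width: 0.0311
time_s: 4.93
ee_pos: [0.5099, -0.1108, 0.1509]
eef_rot: [0.996, -0.09, 0.001, 0.0]
force: [1.4, -0.3, -0.9]
width: 0.0309
t 4.93 pos [ 0.5099 -0.1108  0.1509] yaw -10.4 z [ 0.002 -0.001 -1.   ] F [ 1.4 -0.3 -0.9] w 0.0309
shift [-0.06, -0.499, 0.003] turn [0.0, -0.001, -0.115] dist mm 126 deg 10.4
shift [-0.061, -0.499, 0.383] turn [0.0, -0.001, -0.115] dist mm 158 deg 10.4
```

```bash
python3 -m crank '[[0.2,-0.02,-0.15,0,0,0,-0.05],[0.2,-0.04,-0.35,0,0,0,-0.11],[0.2,-0.06,-0.5,0,0,0,-0.11],[0.2,-0.06,-0.5,0.2,0,0,-0.11],[0.2,-0.06,-0.5,0.38,0,0,-0.11]]'; python3 -m crank '[[0.2,0,0,0.04,0,0,0],[0.2,0,0,0.05,0,0,0],[0.45,0,0,0.05,0,0,0],[0.45,0,0,0.05,0,0,0],[0.45,0,0,0.05,0,0,0]]';python3 - <<'E'
from h import *
st();cv2.imwrite('pics/s4.png',arm.camera('scene')); f=plan([.519,-.02,.16],-25); f=plan([.519,-.22,.16],-60,frm=f);plan([.5192,-.3493,.1],-115.2,frm=f)
E
```

```text
time_s: 5.35
ee_pos: [0.5206, 0.0156, 0.0686]
eef_rot: [1.0, -0.002, 0.004, 0.0]
force: [1.7, -0.7, -1.7]
width: 0.0308
time_s: 5.77
ee_pos: [0.5193, 0.0125, 0.0558]
eef_rot: [1.0, -0.004, 0.002, 0.0]
force: [0.1, -1.0, -0.2]
width: 0.0407
t 5.77 pos [0.5193 0.0125 0.0558] yaw -0.5 z [ 0.003 -0.    -1.   ] F [ 0.1 -1.  -0.2] w 0.0407
shift [0.002, 0.13, -0.418] turn [-0.0, -0.002, 0.273] dist mm 109 deg 24.5
shift [0.338, 0.725, 0.0] turn [0.0, 0.0, 0.389] dist mm 200 deg 35.0
shift [0.448, 0.258, 0.24] turn [-0.0, -0.0, 0.613] dist mm 143 deg 55.2
```

View pics/s4.png

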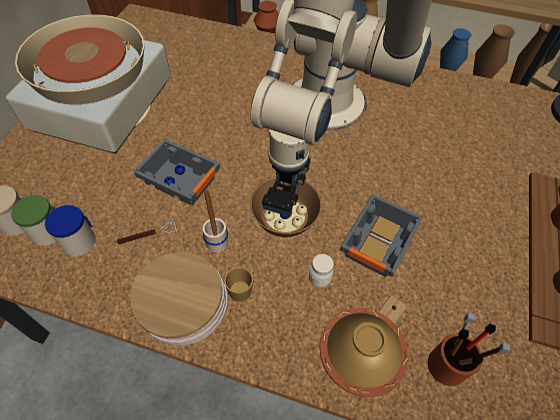

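The bead was released in the middle of the bowl and two remain in the tote. Going back for B.

```bash
python3 -m crank '[[0.48,0,0,-0.16,0,0,0],[0.48,0,0.05,-0.32,0,0,-0],[0.48,0,0.15,-0.42,0,0,0.05],[0.48,0,0.3,-0.42,0,0,0.12],[0.48,0,0.45,-0.42,0,0,0.2]]'
python3 - <<'E'
from h import *
st(); plan([.5192,-.25,.16],-75)
E
```

```text
time_s: 6.23
ee_pos: [0.5184, -0.1009, 0.1621]
eef_rot: [0.987, -0.161, 0.003, 0.0]
force: [1.0, 0.3, -0.3]
width: 0.0435
t 6.23 pos [ 0.5184 -0.1009  0.1621] yaw -18.6 z [ 0.005 -0.002 -1.   ] F [ 1.   0.3 -0.3] w 0.0435
shift [0.193, 0.564, 0.009] turn [-0.002, -0.003, 0.627] dist mm 149 deg 56.4
```

```bash
python3 -m crank '[[0.48,0.05,0.15,0,0,0,0.07],[0.48,0.1,0.3,0,0,0,0.14],[0.48,0.15,0.45,0,0,0,0.22],[0.48,0.19,0.56,0,0,0,0.3],[0.48,0.19,0.56,0,0,0,0.38]]'; python3 -m crank '[[0.48,0,0,0,0,0,0.08],[0.48,0,0,0,0,0,0.16],[0.48,0,0,0,0,0,0.24],[0.48,0,0,0,0,0,0.32],[0.48,0,0,0,0,0,0.4]]'
python3 - <<'E'
from h import *
st(); plan([.5192,-.3493,.10],-115.2)
E
```

```text
time_s: 6.65
ee_pos: [0.5185, -0.2532, 0.1602]
eef_rot: [0.895, -0.447, 0.002, 0.001]
force: [-0.3, 0.2, -0.0]
width: 0.0436
time_s: 7.07
ee_pos: [0.5182, -0.2477, 0.1601]
eef_rot: [0.715, -0.699, 0.001, -0.0]
force: [1.0, 0.4, -0.5]
width: 0.0437
t 7.07 pos [ 0.5182 -0.2477  0.1601] yaw -88.7 z [ 0.001 -0.001 -1.   ] F [ 1.   0.4 -0.5] w 0.0437
shift [0.406, 0.006, 0.241] turn [-0.001, -0.0, 0.295] dist mm 118 deg 26.5
```

```bash
python3 -m crank '[[0.48,0.15,0,0,0,0,0.08],[0.48,0.3,0,0.05,0,0,0.16],[0.48,0.406,0.006,0.1,0,0,0.24],[0.48,0.406,0.006,0.2,0,0,0.295],[0.48,0.406,0.006,0.24,0,0,0.295]]'; python3 -m crank '[[0.48,0,0,0,0,0,0],[0.48,0,0,0,0,0,0]]'
python3 - <<'E'
from h import *
st(); plan([.5192,-.3493,.012],-115.2); i=arm.camera('wrist'); cv2.imwrite('pics/w5.png',i); blue('wrist',i)
E
```

```text
time_s: 7.48
ee_pos: [0.5187, -0.35, 0.0975]
eef_rot: [-0.536, 0.844, 0.0, -0.0]
force: [-0.6, 0.8, -0.6]
width: 0.0438
time_s: 7.65
ee_pos: [0.5196, -0.3481, 0.0995]
eef_rot: [-0.54, 0.842, 0.0, -0.0]
force: [-0.4, -0.6, 0.9]
width: 0.044
t 7.65 pos [ 0.5196 -0.3481  0.0995] yaw -114.6 z [-0.     0.001 -1.   ] F [-0.4 -0.6  0.9] w 0.044
shift [0.005, -0.001, 0.35] turn [0.0, 0.0, 0.007] dist mm 87 deg 0.6
wrist blob px (306.5, 255.0) size (28, 9) xyz [ 0.4775 -0.3469  0.016 ]
wrist blob px (292.5, 215.0) size (34, 35) xyz [ 0.5184 -0.3511  0.016 ]
wrist blob px (6.5, 177.5) size (14, 58) xyz [ 0.6539 -0.137   0.016 ]
```

View pics/w5.png

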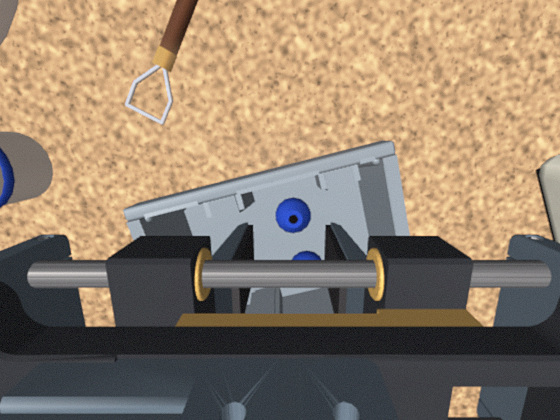

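Bead B is at (293,215), between the fingers and clear of the ribs. Going down.

```bash
python3 -m crank '[[0.48,0.008,0,0.1,0,0,0],[0.48,0.008,0,0.2,0,0,0],[0.48,0.008,0,0.3,0,0,0],[0.48,0.008,0,0.352,0,0,0],[0.48,0.008,0,0.352,0,0,0]]' 20; python3 -m crank '[[0.2,0,0,0,0,0,0],[0.2,0,0,0,0,0,0],[0.2,0,0,0,0,0,0],[0.2,0,0,0,0,0,0]]';python3 - <<'E'
from h import *
st()
E
python3 -m crank '[[0.2,0,0,-0.1,0,0,0],[0.2,0,0,-0.25,0,0,0],[0.2,0,0,-0.4,0,0,0],[0.2,0,0,-0.5,0,0,0],[0.2,0,0,-0.58,0,0,0]]' 20;python3 - <<'E'
from h import *
st(); f=plan([.518,-.15,.155],-80); f=plan([.518,.0,.155],-40,frm=f);
E
```

```text
time_s: 8.12
ee_pos: [0.5182, -0.3494, 0.0095]
eef_rot: [-0.539, 0.842, 0.001, -0.0]
force: [-0.3, 1.2, -0.4]
width: 0.0435
time_s: 8.45
ee_pos: [0.5198, -0.3512, 0.0125]
eef_rot: [-0.539, 0.843, -0.001, 0.0]
force: [-0.2, 1.2, 9.4]
width: 0.0308
t 8.45 pos [ 0.5198 -0.3512  0.0125] yaw -114.8 z [ 0.002 -0.002 -1.   ] F [-0.2  1.2  9.4] w 0.0308
time_s: 8.87
ee_pos: [0.5195, -0.3512, 0.1596]
eef_rot: [-0.539, 0.843, -0.002, 0.001]
force: [0.3, 0.3, -1.4]
width: 0.0308
t 8.87 pos [ 0.5195 -0.3512  0.1596] yaw -114.8 z [ 0.003 -0.002 -1.   ] F [ 0.3  0.3 -1.4] w 0.0308
shift [-0.728, 0.343, 0.016] turn [-0.002, -0.001, -0.387] dist mm 201 deg 34.8
shift [-0.591, -0.104, 0.0] turn [0.0, 0.0, -0.444] dist mm 150 deg 40.0
```

```bash
python3 -m crank '[[0.2,-0.14,0.06,0,0,0,-0.08],[0.2,-0.28,0.12,0,0,0,-0.16],[0.2,-0.42,0.2,0,0,0,-0.24],[0.2,-0.56,0.27,0,0,0,-0.32],[0.2,-0.72,0.34,0,0,0,-0.39]]'; python3 -m crank '[[0.2,-0.14,-0.02,0,0,0,-0.08],[0.2,-0.28,-0.05,0,0,0,-0.16],[0.2,-0.42,-0.08,0,0,0,-0.24],[0.2,-0.59,-0.1,0,0,0,-0.32],[0.2,-0.59,-0.1,0,0,0,-0.39]]';python3 - <<'E'
from h import *
st(); f=plan([.513,.035,.15],-45); f=plan([.513,.035,.07],-45)
E
```

```text
time_s: 9.28
ee_pos: [0.5167, -0.1522, 0.1567]
eef_rot: [0.769, -0.639, 0.001, -0.0]
force: [1.1, -0.8, -0.1]
width: 0.0309
time_s: 9.7
ee_pos: [0.5146, 0.0018, 0.1566]
eef_rot: [0.927, -0.375, -0.0, -0.001]
force: [-0.0, -0.5, -0.7]
width: 0.0309
t 9.7 pos [0.5146 0.0018 0.1566] yaw -44.0 z [ 0.     0.001 -1.   ] F [-0.  -0.5 -0.7] w 0.0309
shift [-0.097, -0.091, 0.027] turn [-0.001, 0.0, 0.011] dist mm 34 deg 1.0
shift [-0.097, -0.091, 0.347] turn [-0.001, 0.0, 0.011] dist mm 93 deg 1.0
```

```bash
python3 -m crank '[[0.2,-0.1,-0.09,0,0,0,0],[0.2,-0.1,-0.09,0.1,0,0,0],[0.2,-0.1,-0.09,0.22,0,0,0],[0.2,-0.1,-0.09,0.34,0,0,0],[0.2,-0.1,-0.09,0.36,0,0,0]]'; python3 -m crank '[[0.2,0,0,0,0,0,0],[0.44,0,0,0,0,0,0],[0.44,0,0,0,0,0,0],[0.44,0,0,0,0,0,0],[0.44,0,0,0,0,0,0]]'; python3 -m crank '[[0.48,0,0,-0.16,0,0,0],[0.48,0,0,-0.32,0,0,0],[0.48,0,0,-0.36,0,0,0],[0.48,0,0,-0.36,0,0,0]]';python3 - <<'E'
from h import *
st(); i=arm.camera('wrist'); cv2.imwrite('pics/w6.png',i); plan([.48,-.18,.16],-75)
E
```

```text
time_s: 10.12
ee_pos: [0.5116, 0.0299, 0.0631]
eef_rot: [0.925, -0.379, -0.002, 0.001]
force: [-1.3, 0.4, -1.6]
width: 0.0305
time_s: 10.53
ee_pos: [0.5142, 0.0295, 0.067]
eef_rot: [0.925, -0.38, 0.001, -0.0]
force: [0.3, -0.0, -0.2]
width: 0.0405
time_s: 10.87
ee_pos: [0.5156, 0.0295, 0.1597]
eef_rot: [0.925, -0.38, 0.003, -0.001]
force: [0.6, -1.2, 0.1]
width: 0.044
t 10.87 pos [0.5156 0.0295 0.1597] yaw -44.6 z [ 0.007 -0.    -1.   ] F [ 0.6 -1.2  0.1] w 0.044
shift [0.491, 0.694, -0.01] turn [-0.002, -0.001, 0.337] dist mm 212 deg 30.4
```

View pics/w6.png

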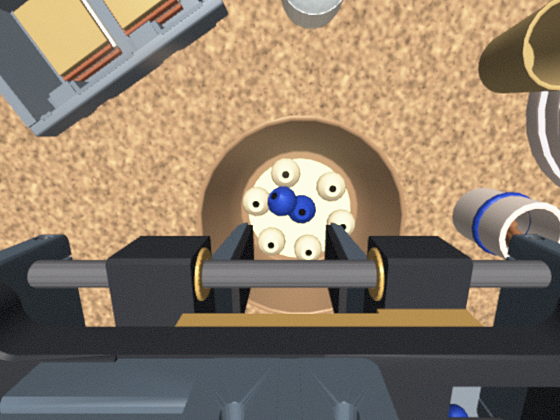

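Both blue beads are inside the bowl, at (282,201) and (302,209). Now the third, A.

```bash
python3 -m crank '[[0.48,0.1,0.14,0,0,0,0.07],[0.48,0.2,0.28,0,0,0,0.14],[0.48,0.3,0.42,0,0,0,0.22],[0.48,0.4,0.56,0,0,0,0.3],[0.48,0.5,0.7,0,0,0,0.34]]'
python3 - <<'E'
from h import *
st(); plan([.4663,-.3405,.1],-85.2)
E
```

```text
time_s: 11.33
ee_pos: [0.4794, -0.1776, 0.1549]
eef_rot: [0.79, -0.613, -0.001, 0.0]
force: [0.5, 1.0, 0.0]
width: 0.0437
t 11.33 pos [ 0.4794 -0.1776  0.1549] yaw -75.6 z [-0.001  0.001 -1.   ] F [0.5 1.  0. ] w 0.0437
shift [0.619, 0.212, 0.219] turn [0.001, 0.001, 0.106] dist mm 172 deg 9.6
```

```bash
python3 -m crank '[[0.48,0.15,0.05,0,0,0,0.05],[0.48,0.3,0.1,0,0,0,0.1],[0.48,0.45,0.16,0.05,0,0,0.106],[0.48,0.62,0.21,0.12,0,0,0.106],[0.48,0.62,0.21,0.22,0,0,0.106]]'; python3 -m crank '[[0.48,0,0,0,0,0,0],[0.48,0,0,0,0,0,0]]'
python3 - <<'E'
from h import *
st(); plan([.4663,-.3405,.012],-85.2); i=arm.camera('wrist'); cv2.imwrite('pics/w7.png',i); blue('wrist',i)
E
```

```text
time_s: 11.75
ee_pos: [0.4698, -0.346, 0.101]
eef_rot: [0.738, -0.675, 0.003, 0.0]
force: [-0.1, -0.6, 0.1]
width: 0.0438
time_s: 11.92
ee_pos: [0.4679, -0.3384, 0.099]
eef_rot: [0.738, -0.674, -0.002, -0.0]
force: [0.4, 0.6, 0.8]
width: 0.0435
t 11.92 pos [ 0.4679 -0.3384  0.099 ] yaw -84.8 z [-0.003  0.003 -1.   ] F [0.4 0.6 0.8] w 0.0435
shift [0.009, 0.006, 0.348] turn [0.002, 0.002, 0.004] dist mm 87 deg 0.5
wrist blob px (292.5, 216.5) size (34, 34) xyz [ 0.467 -0.342  0.016]
```

View pics/w7.png

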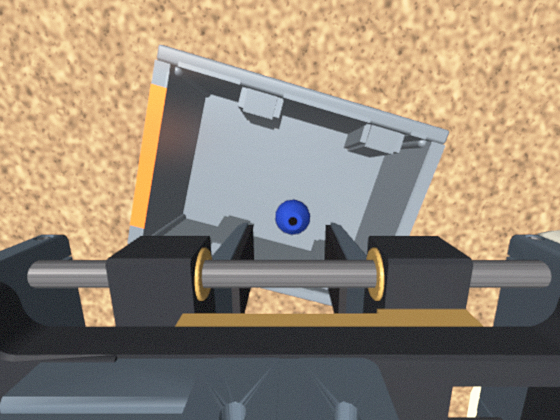

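The last blue bead is at (292,216), centred between the fingers.

```bash
python3 -m crank '[[0.48,0.01,0.006,0.1,0,0,0],[0.48,0.01,0.006,0.2,0,0,0],[0.48,0.01,0.006,0.3,0,0,0],[0.48,0.01,0.006,0.35,0,0,0],[0.48,0.01,0.006,0.35,0,0,0]]' 20; python3 -m crank '[[0.2,0,0,0,0,0,0],[0.2,0,0,0,0,0,0],[0.2,0,0,0,0,0,0],[0.2,0,0,0,0,0,0]]';python3 - <<'E'
from h import *
st()
E
python3 -m crank '[[0.2,0,0,-0.1,0,0,0],[0.2,0,0,-0.25,0,0,0],[0.2,0,0,-0.4,0,0,0],[0.2,0,0,-0.5,0,0,0],[0.2,0,0,-0.58,0,0,0]]' 20;python3 - <<'E'
from h import *
st(); f=plan([.50,-.15,.155],-60); f=plan([.52,-.01,.155],-45,frm=f);plan([.52,-.01,.065],-45,frm=f)
E
```

```text
time_s: 12.38
ee_pos: [0.4676, -0.34, 0.0121]
eef_rot: [0.739, -0.674, -0.001, -0.0]
force: [-2.0, 0.7, 0.6]
width: 0.0438
time_s: 12.72
ee_pos: [0.469, -0.3422, 0.0149]
eef_rot: [0.739, -0.674, 0.001, -0.0]
force: [1.5, 2.7, 9.5]
width: 0.0302
t 12.72 pos [ 0.469  -0.3422  0.0149] yaw -84.8 z [ 0.002 -0.001 -1.   ] F [1.5 2.7 9.5] w 0.0302
time_s: 13.13
ee_pos: [0.4687, -0.3425, 0.162]
eef_rot: [0.739, -0.674, 0.002, -0.0]
force: [0.4, -0.0, -0.3]
width: 0.0304
t 13.13 pos [ 0.4687 -0.3425  0.162 ] yaw -84.8 z [ 0.003 -0.003 -1.   ] F [ 0.4 -0.  -0.3] w 0.0304
shift [-0.755, -0.195, 0.026] turn [-0.001, -0.002, -0.275] dist mm 195 deg 24.8
shift [-0.445, -0.349, 0.0] turn [0.0, 0.0, -0.167] dist mm 141 deg 15.0
shift [0.0, 0.0, 0.36] turn [0.0, 0.0, 0.0] dist mm 90 deg 0.0
```

```bash
python3 -m crank '[[0.2,-0.15,-0.04,0,0,0,-0.06],[0.2,-0.3,-0.08,0,0,0,-0.12],[0.2,-0.45,-0.12,0,0,0,-0.2],[0.2,-0.6,-0.16,0,0,0,-0.27],[0.2,-0.75,-0.2,0,0,0,-0.27]]'; python3 -m crank '[[0.2,-0.11,-0.09,0,0,0,-0.05],[0.2,-0.22,-0.18,0,0,0,-0.1],[0.2,-0.33,-0.27,0,0,0,-0.16],[0.2,-0.445,-0.35,0,0,0,-0.16],[0.2,-0.445,-0.35,0.1,0,0,-0.16]]';python3 - <<'E'
from h import *
st(); plan([.518,-.01,.067],-45)
E
```

```text
time_s: 13.55
ee_pos: [0.5008, -0.149, 0.1593]
eef_rot: [0.866, -0.5, 0.001, -0.0]
force: [1.0, -0.3, -0.3]
width: 0.0304
time_s: 13.97
ee_pos: [0.5248, -0.0059, 0.1372]
eef_rot: [0.921, -0.389, 0.003, -0.002]
force: [0.9, 0.1, -0.1]
width: 0.0305
t 13.97 pos [ 0.5248 -0.0059  0.1372] yaw -45.8 z [ 0.008  0.    -1.   ] F [ 0.9  0.1 -0.1] w 0.0305
shift [-0.009, 0.033, 0.28] turn [-0.004, -0.003, -0.009] dist mm 71 deg 0.9
```

```bash
python3 -m crank '[[0.2,-0.01,0.03,0.1,0,0,0],[0.2,-0.01,0.03,0.2,0,0,0],[0.2,-0.01,0.03,0.28,0,0,0],[0.2,-0.01,0.03,0.28,0,0,0],[0.2,-0.01,0.03,0.28,0,0,0]]'; python3 -m crank '[[0.44,0,0,0,0,0,0],[0.44,0,0,0,0,0,0],[0.44,0,0,0,0,0,0],[0.44,0,0,-0.1,0,0,0],[0.44,0,0,-0.25,0,0,0]]'; python3 -m crank '[[0.8,0,0,-0.16,0,0,0],[0.8,0,0,-0.32,0,0,0],[0.8,0,0,-0.48,0,0,0],[0.8,0,0,-0.55,0,0,0],[0.8,0,0,-0.55,0,0,0]]';python3 - <<'E'
from h import *
st(); i=arm.camera('wrist'); cv2.imwrite('pics/w8.png',i); 
E
```

```text
time_s: 14.38
ee_pos: [0.5147, -0.0141, 0.0636]
eef_rot: [0.92, -0.391, -0.0, 0.0]
force: [-0.2, -0.9, 0.6]
width: 0.0302
time_s: 14.8
ee_pos: [0.5133, -0.014, 0.125]
eef_rot: [0.92, -0.391, -0.002, 0.001]
force: [0.8, -0.3, -1.1]
width: 0.0401
time_s: 15.22
ee_pos: [0.517, -0.0144, 0.2688]
eef_rot: [0.92, -0.391, 0.004, -0.001]
force: [0.4, -0.3, -0.0]
width: 0.0705
t 15.22 pos [ 0.517  -0.0144  0.2688] yaw -46.1 z [ 0.009 -0.001 -1.   ] F [ 0.4 -0.3 -0. ] w 0.0705
```

View pics/w8.png

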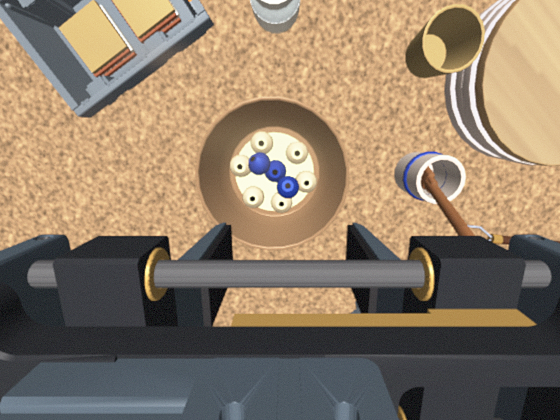

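All three blue beads are in the bowl at (259,162), (275,170) and (288,186). Next I'll look at the spoon.

Run:
```python
from h import *
f=plan([.62,-.17,.36],0);
```

```text
shift [0.739, 0.131, -0.372] turn [-0.001, -0.004, -0.512] dist mm 209 deg 46.1
```

```bash
python3 -m crank '[[1,0.1,0,-0.2,0,0,-0.08],[1,0.25,0.04,-0.37,0,0,-0.16],[1,0.4,0.08,-0.37,0,0,-0.24],[1,0.55,0.1,-0.37,0,0,-0.32],[1,0.74,0.13,-0.37,0,0,-0.4]]'; python3 -m crank '[[1,0,0,0,0,0,-0.08],[1,0,0,0,0,0,-0.12],[1,0,0,0,0,0,-0.12],[1,0,0,0,0,0,-0.12]]';python3 - <<'E'
from h import *
st(); i=arm.camera('wrist'); cv2.imwrite('pics/w9.png',i); m=arm.camera_model('wrist'); print(m['eye'].tolist(),m['attitude'].tolist())
s=cv2.imread('pics/scene0.png'); cv2.imwrite('pics/s0j.png',cv2.resize(s[175:265,180:260],None,fx=6,fy=6,interpolation=cv2.INTER_CUBIC))
s=cv2.imread('pics/side0.png'); cv2.imwrite('pics/d0j.png',cv2.resize(s[235:305,295:375],None,fx=6,fy=6,interpolation=cv2.INTER_CUBIC))
E
```

```text
time_s: 15.68
ee_pos: [0.6082, -0.1535, 0.3564]
eef_rot: [0.996, -0.086, 0.001, 0.0]
force: [0.7, 0.7, 0.1]
width: 0.0911
time_s: 16.02
ee_pos: [0.6071, -0.1519, 0.3543]
eef_rot: [1.0, 0.003, -0.001, -0.0]
force: [-0.8, -0.4, 0.2]
width: 0.0911
t 16.02 pos [ 0.6071 -0.1519  0.3543] yaw 0.4 z [-0.001  0.    -1.   ] F [-0.8 -0.4  0.2] w 0.0911
[0.6077888245686766, -0.08322933792593606, 0.5260326122746345] [-0.12334986442651355, 0.0002324064371047792, 0.0034565236068419226, 0.9923571984813553]
```

View pics/w9.png

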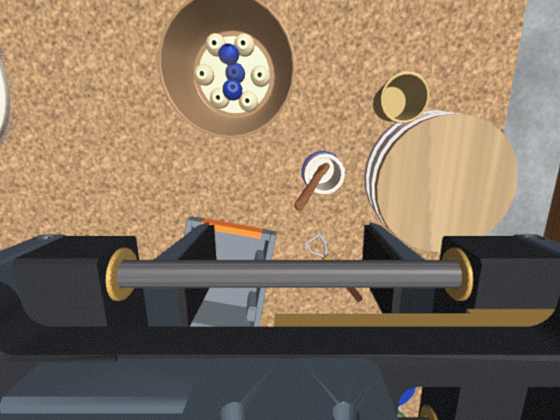

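View pics/s0j.png

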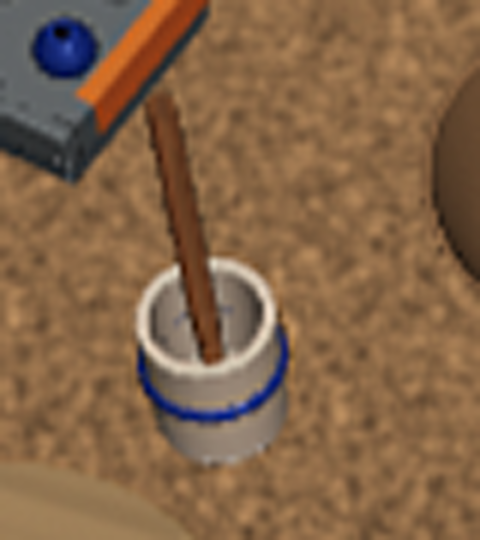

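View pics/d0j.png

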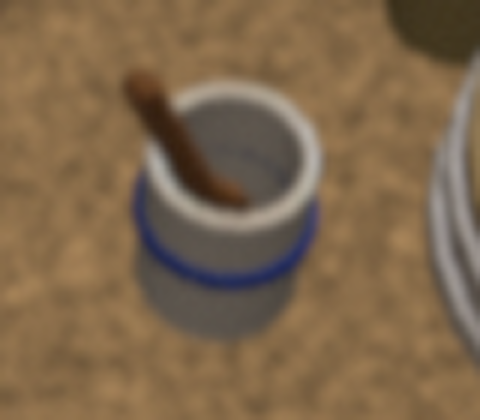

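Run:
```python
from h import *
tops={'scene':(206.7,191.2),'side':(318.8,248.7),'wrist':(299.5,206.5)}
low={'scene':(215,233.3),'side':(332.5,267.5),'wrist':(324.5,170)}
for k in [('scene','side'),('scene','wrist'),('side','wrist'),('scene','side','wrist')]: 
    T=tri([(n,tops[n]) for n in k])
    N=[]
    for n in k:
        e,d=ray(n,tops[n]);e,d2=ray(n,low[n]);c=np.cross(d,d2);N.append(c/np.linalg.norm(c))
    ax=np.linalg.svd(np.array(N))[2][-1] if len(N)>2 else np.cross(N[0],N[1]); ax/=np.linalg.norm(ax); ax*=np.sign(ax[2])
    print(k,'top',T,'axis',ax,'tip',T-.172*ax,'tilt',np.degrees(np.arccos(ax[2])))
print('jar',onz('wrist',(323,173),.08))
for n in tops: print(n,onz(n,tops[n],.165))
```

```text
('scene', 'side') top [ 0.6205 -0.1685  0.17  ] axis [-0.3281 -0.2118  0.9206] tip [ 0.6769 -0.132   0.0116] tilt 22.988420011759587
('scene', 'wrist') top [ 0.6208 -0.1674  0.1736] axis [-0.3111 -0.2013  0.9288] tip [ 0.6743 -0.1327  0.0138] tilt 21.74818075751537
('side', 'wrist') top [ 0.6217 -0.1698  0.1695] axis [-0.3231 -0.2225  0.9198] tip [ 0.6773 -0.1315  0.0112] tilt 23.09642635857703
('scene', 'side', 'wrist') top [ 0.6208 -0.1689  0.1704] axis [-0.3244 -0.2146  0.9212] tip [ 0.6766 -0.132   0.012 ] tilt 22.89054010756275
jar [ 0.6597 -0.1386  0.08  ]
scene [ 0.615  -0.1694  0.165 ]
side [ 0.6229 -0.1668  0.165 ]
wrist [ 0.6214 -0.1708  0.165 ]
```

The three views agree: spoon tip (.6766,-.132,.011), tilt 23°, jar (.661,-.139). I'll plan an approach along the handle axis.

```bash
cat >> h.py <<'E'
SAX=np.array([-.3244,-.2146,.9212]); SAX/=np.linalg.norm(SAX); STIP=np.array([.6766,-.132,.0110])
def spoonrot():
    z=-SAX; x=np.array([-SAX[1],SAX[0],0]); x/=np.linalg.norm(x); return R.from_matrix(np.c_[x,np.cross(z,x),z])
def spoonpt(t): return STIP+SAX*t
E
python3 - <<'E'
from h import *
r=spoonrot(); print(r.as_matrix())
f=plan(spoonpt(.111+.09),rot=r); plan(spoonpt(.111),rot=r,frm=f)
E
```

```text
[[ 0.5517 -0.7683  0.3244]
 [-0.834  -0.5083  0.2146]
 [-0.     -0.389  -0.9212]]
shift [0.017, 0.094, 0.634] turn [0.233, 0.127, 0.623] dist mm 160 deg 61.0
shift [0.0, 0.0, 0.36] turn [0.0, 0.0, 0.0] dist mm 90 deg 0.0
```

```bash
python3 -m crank '[[0.55,0,0.02,0,0.233,0.127,0.623],[0.55,0,0.04,0,0.233,0.127,0.623],[0.55,0,0.06,0,0.233,0.127,0.623],[0.55,0,0.08,0,0.233,0.127,0.623],[0.55,0,0.09,0,0.233,0.127,0.623]]'
python3 - <<'E'
from h import *
st(); r=spoonrot(); f=plan(spoonpt(.111+.09),rot=r)
E
```

```text
time_s: 16.48
ee_pos: [0.6076, -0.1746, 0.3551]
eef_rot: [0.952, -0.282, 0.058, -0.107]
force: [0.0, -0.7, -0.4]
width: 0.0603
t 16.48 pos [ 0.6076 -0.1746  0.3551] yaw -33.4 z [ 0.17   0.171 -0.97 ] F [ 0.  -0.7 -0.4] w 0.0603
shift [-0.017, 0.144, 0.619] turn [0.095, 0.051, 0.254] dist mm 159 deg 24.8
```

```bash
python3 -m crank '[[0.55,0,0.05,0.1,0.095,0.051,0.254],[0.55,0,0.1,0.25,0.095,0.051,0.254],[0.55,-0.01,0.144,0.4,0.095,0.051,0.254],[0.55,-0.017,0.144,0.5,0.095,0.051,0.254],[0.55,-0.017,0.144,0.619,0.095,0.051,0.254]]';  python3 -m crank '[[0.55,0,0,0,0,0,0],[0.55,0,0,0,0,0,0]]'
python3 - <<'E'
from h import *
st(); r=spoonrot(); f=plan(spoonpt(.111+.09),rot=r); plan(spoonpt(.111),rot=r)
cv2.imwrite('pics/w10.png',arm.camera('wrist'))
E
```

```text
time_s: 16.9
ee_pos: [0.6096, -0.1752, 0.1949]
eef_rot: [0.863, -0.464, 0.093, -0.175]
force: [2.3, -0.8, 0.7]
width: 0.0502
time_s: 17.07
ee_pos: [0.6109, -0.1746, 0.1958]
eef_rot: [0.865, -0.461, 0.092, -0.175]
force: [-0.1, -0.2, 0.7]
width: 0.0501
t 17.07 pos [ 0.6109 -0.1746  0.1958] yaw -56.1 z [ 0.32   0.217 -0.922] F [-0.1 -0.2  0.7] w 0.0501
shift [0.003, -0.001, -0.001] turn [0.002, 0.003, 0.004] dist mm 1 deg 0.5
shift [0.004, -0.002, 0.359] turn [0.002, 0.003, 0.004] dist mm 90 deg 0.5
```

View pics/w10.png

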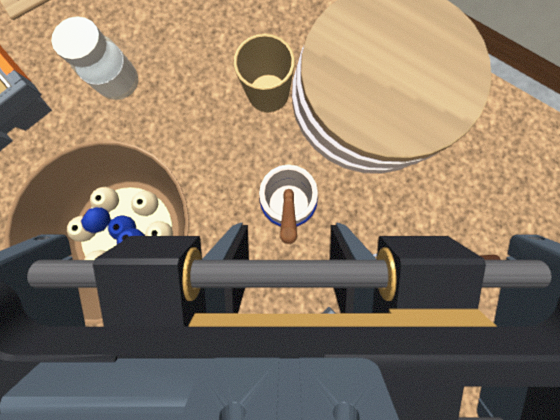

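The handle is centred between the fingers at column 289, in line with the tool. I'll advance and grip.

```bash
python3 -m crank '[[0.55,0,0,0.08,0,0,0],[0.55,0,0,0.16,0,0,0],[0.55,0,0,0.24,0,0,0],[0.55,0,0,0.32,0,0,0],[0.55,0,0,0.36,0,0,0]]';  python3 -m crank '[[0.4,0,0,0,0,0,0],[0,0,0,0,0,0,0],[0,0,0,0,0,0,0],[0,0,0,0,0,0,0],[0,0,0,0,0,0,0]]' 45; python3 -m crank '[[0,0,0,0,0,0,0],[0,0,0,0,0,0,0]]'
python3 - <<'E'
from h import *
st(); r=spoonrot(); plan(spoonpt(.111),rot=r); f=plan(spoonpt(.111+.11),rot=r); plan(spoonpt(.111+.11)+np.array([-.02,.05,.02]),-56.5,frm=f)
cv2.imwrite('pics/d10.png',arm.camera('side'))
E
```

```text
time_s: 17.53
ee_pos: [0.6416, -0.1559, 0.1137]
eef_rot: [0.865, -0.46, 0.094, -0.174]
force: [-0.3, 1.6, -0.2]
width: 0.0502
time_s: 17.95
ee_pos: [0.6407, -0.1565, 0.1144]
eef_rot: [0.865, -0.461, 0.094, -0.174]
force: [0.1, -0.2, 0.3]
width: 0.0195
time_s: 18.12
ee_pos: [0.6404, -0.1561, 0.1137]
eef_rot: [0.865, -0.461, 0.094, -0.174]
force: [-2.7, 0.2, 4.2]
width: 0.012
t 18.12 pos [ 0.6404 -0.1561  0.1137] yaw -56.1 z [ 0.323  0.216 -0.922] F [-2.7  0.2  4.2] w 0.012
shift [-0.001, -0.0, 0.002] turn [0.001, 0.001, 0.005] dist mm 1 deg 0.4
shift [-0.002, 0.0, -0.438] turn [0.001, 0.001, 0.005] dist mm 109 deg 0.4
shift [-0.211, -0.071, -0.057] turn [-0.254, -0.0, -0.0] dist mm 57 deg 22.9
```

View pics/d10.png

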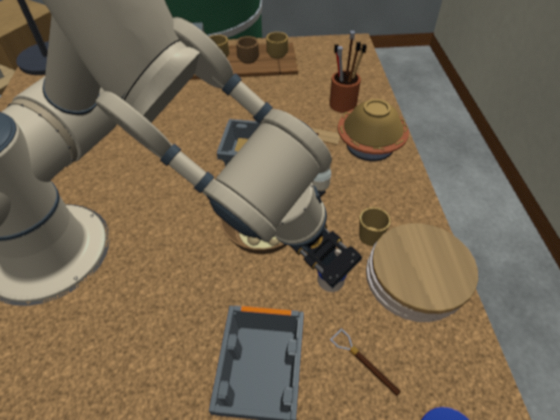

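Gripped at 12 mm width. Lifting along the axis.

```bash
python3 -m crank '[[0,0,0,-0.08,0,0,0],[0,0,0,-0.18,0,0,0],[0,0,0,-0.28,0,0,0],[0,0,0,-0.38,0,0,0],[0,0,0,-0.46,0,0,0]]' 50;  python3 -m crank '[[0,0,0,-0.03,0,0,0],[0,0,0,-0.06,0,0,0],[0,0,0,-0.08,0,0,0]]'
python3 - <<'E'
from h import *
st(); f=plan([.56,-.06,.26],-56.5); plan([.5175+.036,.0145,.22],-56.5,frm=f)
cv2.imwrite('pics/d11.png',arm.camera('side')[150:330,220:460]);cv2.imwrite('pics/s11.png',arm.camera('scene')[100:280,130:370])
E
```

```text
time_s: 18.58
ee_pos: [0.603, -0.1813, 0.2209]
eef_rot: [0.865, -0.461, 0.094, -0.174]
force: [0.4, -1.1, -0.4]
width: 0.0119
time_s: 18.83
ee_pos: [0.5967, -0.1851, 0.2377]
eef_rot: [0.865, -0.461, 0.093, -0.174]
force: [0.7, 0.7, -0.7]
width: 0.0121
t 18.83 pos [ 0.5967 -0.1851  0.2377] yaw -56.1 z [ 0.322  0.216 -0.922] F [ 0.7  0.7 -0.7] w 0.0121
shift [-0.497, -0.18, -0.021] turn [-0.253, 0.001, 0.005] dist mm 132 deg 22.8
shift [-0.263, -0.143, 0.16] turn [0.0, 0.0, 0.0] dist mm 85 deg 0.0
```

View pics/d11.png

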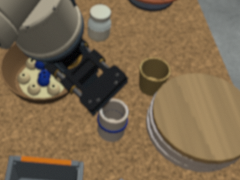

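View pics/s11.png

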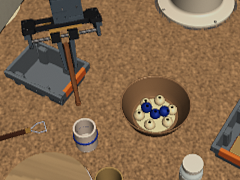

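```bash
python3 -m crank '[[0,-0.1,-0.03,-0.02,-0.08,0,0],[0,-0.2,-0.07,-0.02,-0.16,0,0],[0,-0.3,-0.11,-0.02,-0.253,0,0],[0,-0.4,-0.15,-0.02,-0.253,0,0],[0,-0.5,-0.18,-0.02,-0.253,0,0]]';  python3 -m crank '[[0,0,0,0,0,0,0],[0,0,0,0,0,0,0]]'
python3 - <<'E'
from h import *
st(); f=plan([.5175+.036,.0145,.22],-56.5)
i=arm.camera('scene'); cv2.imwrite('pics/s12.png',cv2.resize(i[150:270,180:340],None,fx=5,fy=5,interpolation=cv2.INTER_CUBIC))
i=arm.camera('wrist'); cv2.imwrite('pics/w12.png',i)
E
```

```text
time_s: 19.35
ee_pos: [0.5608, -0.0565, 0.2586]
eef_rot: [0.883, -0.469, -0.0, 0.001]
force: [-0.0, -0.5, -0.9]
width: 0.0122
time_s: 19.52
ee_pos: [0.5597, -0.0576, 0.2587]
eef_rot: [0.883, -0.469, -0.0, -0.0]
force: [-0.7, -1.2, -0.3]
width: 0.0124
t 19.52 pos [ 0.5597 -0.0576  0.2587] yaw -55.9 z [-0.  0. -1.] F [-0.7 -1.2 -0.3] w 0.0124
shift [-0.253, -0.141, 0.155] turn [0.0, 0.0, 0.007] dist mm 82 deg 0.6
```

View pics/s12.png

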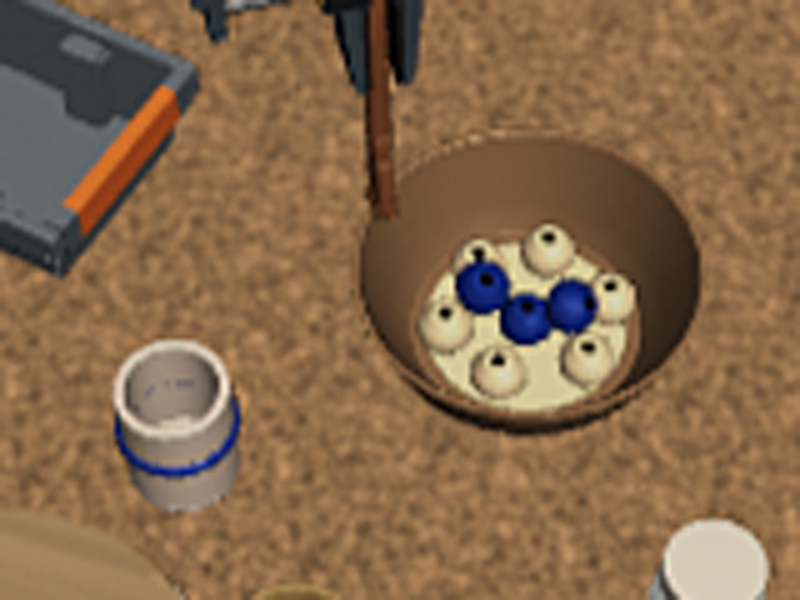

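View pics/w12.png

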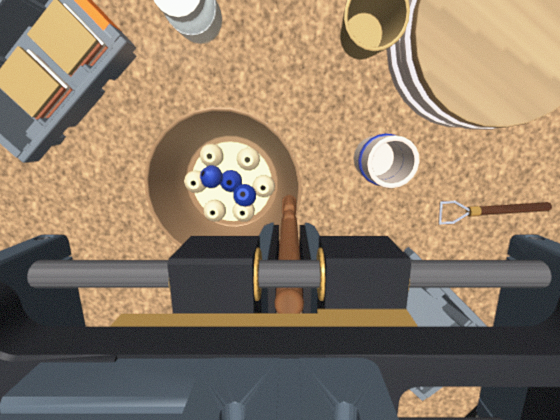

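Run:
```python
from h import *
c=np.array([.5175,.0145])
for p in [(211,154),(247,159),(263,187),(242,212),(213,210),(193,183)]: print('cream',onz('wrist',p,.032)[:2]-c)
print('bl mid',onz('wrist',(231,181),.032)[:2]-c)
for p in [(210,176),(243,194)]: print('bl top',onz('wrist',p,.045)[:2]-c)
print('tip expect',arm.state()['ee_pos']-[0,0,.111],'seen', onz('scene',(257,193),arm.state()['ee_pos'][2]-.111), tri([('scene',(257,192.5)),('wrist',(289,200))]))
```

```text
cream [0.0218 0.037 ]
cream [ 0.0431 -0.0066]
cream [ 0.0231 -0.0451]
cream [-0.0235 -0.0399]
cream [-0.0438 -0.0045]
cream [-0.026   0.0377]
bl mid [ 0.0055 -0.0042]
bl top [-0.0012  0.0212]
bl top [ 0.0026 -0.0277]
tip expect [ 0.56   -0.0596  0.1479] seen [ 0.5674 -0.0517  0.1479] [ 0.5659 -0.0544  0.1472]
```

The spoon tip in hand is about (5,4) mm off vertical. I'll enter the bowl through the gap at bowl-relative (+46,+20) mm, between two creams.

Run:
```python
from h import *
f=plan([.558,.0305,.19],-56.5); plan([.558,.0305,.124],-56.5,frm=f)
```

```text
shift [-0.303, -0.195, 0.275] turn [-0.0, -0.0, 0.005] dist mm 113 deg 0.4
shift [0.0, 0.0, 0.264] turn [0.0, 0.0, 0.0] dist mm 66 deg 0.0
```

```bash
python3 -m crank '[[0,-0.1,-0.06,0.0,0,0,-0.08],[0,-0.2,-0.13,0.0,0,0,-0.16],[0,-0.3,-0.195,0.0,0,0,-0.24],[0,-0.3,-0.195,0.1,0,0,-0.32],[0,-0.3,-0.195,0.18,0,0,-0.4]]';  python3 -m crank '[[0,0,0,0,0,0,-0.08],[0,0,0,0,0,0,-0.16],[0,0,0,0,0,0,-0.22],[0,0,0,0,0,0,-0.22],[0,0,0,0,0,0,-0.22]]'
python3 - <<'E'
from h import *
st(); plan([.560,.028,.124],0)
i=arm.camera('scene'); cv2.imwrite('pics/s13.png',cv2.resize(i[110:270,220:350],None,fx=5,fy=5,interpolation=cv2.INTER_CUBIC)[:,:]); i=arm.camera('side'); cv2.imwrite('pics/d13.png',cv2.resize(i[150:270,200:340],None,fx=5,fy=5,interpolation=cv2.INTER_CUBIC))
E
```

```text
time_s: 20.03
ee_pos: [0.5592, 0.0304, 0.2139]
eef_rot: [0.985, -0.173, 0.001, -0.0]
force: [0.2, -0.7, -1.2]
width: 0.0121
time_s: 20.45
ee_pos: [0.5588, 0.0292, 0.2142]
eef_rot: [1.0, -0.006, 0.0, 0.0]
force: [-0.4, 0.0, -0.2]
width: 0.0122
t 20.45 pos [0.5588 0.0292 0.2142] yaw -0.7 z [ 0.001 -0.    -1.   ] F [-0.4  0.  -0.2] w 0.0122
shift [0.005, 0.005, 0.361] turn [0.0, -0.0, -0.008] dist mm 90 deg 0.7
```

View pics/s13.png

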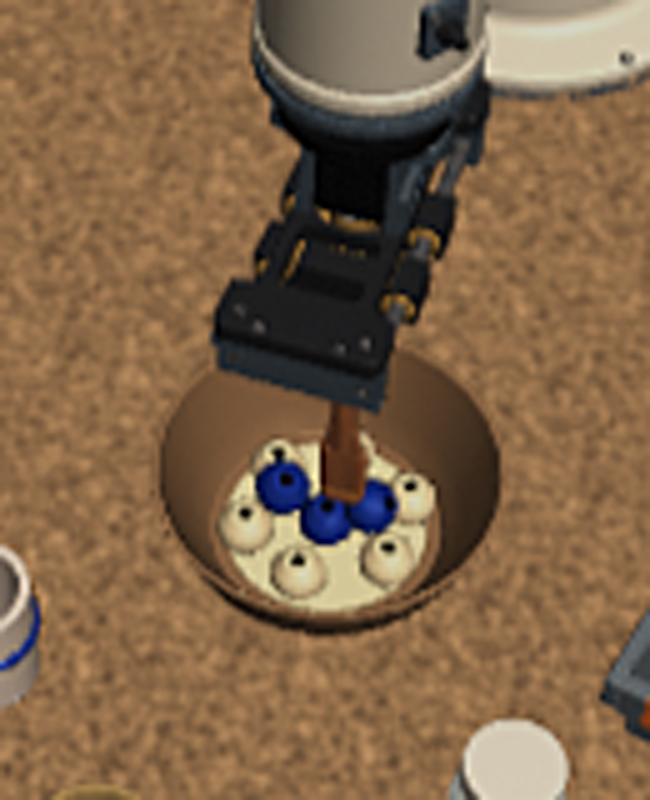

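View pics/d13.png

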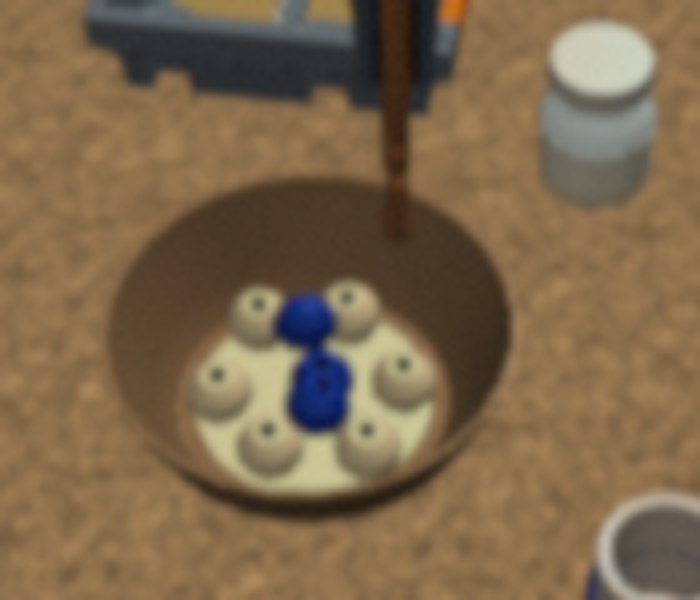

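Run:
```python
from h import *
T=tri([('scene',(289,210)),('side',(279.6,198.4))]); print(T, T-arm.state()['ee_pos'])
plan(np.array([.5175+.048,.0145+.025,.016])-(T-arm.state()['ee_pos']),0)
```

```text
[0.5601 0.0323 0.0964] [ 0.0013  0.0028 -0.118 ]
shift [0.021, -0.029, 0.322] turn [0.0, -0.001, -0.008] dist mm 81 deg 0.7
```

```bash
python3 -m crank '[[0,0.02,-0.03,0.08,0,0,0],[0,0.02,-0.03,0.16,0,0,0],[0,0.02,-0.03,0.2,0,0,0],[0,0.02,-0.03,0.24,0,0,0],[0,0.02,-0.03,0.27,0,0,0]]' 55; python3 -m crank '[[0,0,0,0.02,0,0,0],[0,0,0,0.04,0,0,0],[0,0,0,0.06,0,0,0],[0,0,0,0.07,0,0,0]]';python3 - <<'E'
from h import *
st()
i=arm.camera('scene'); cv2.imwrite('pics/s14.png',cv2.resize(i[110:270,220:350],None,fx=5,fy=5,interpolation=cv2.INTER_CUBIC)[:,:])
E
```

```text
time_s: 20.97
ee_pos: [0.5636, 0.0373, 0.1464]
eef_rot: [1.0, -0.005, 0.0, 0.0]
force: [0.6, 0.2, -0.9]
width: 0.0126
time_s: 21.3
ee_pos: [0.5638, 0.0375, 0.1293]
eef_rot: [1.0, -0.004, 0.001, 0.0]
force: [0.4, -0.6, -0.1]
width: 0.0122
t 21.3 pos [0.5638 0.0375 0.1293] yaw -0.5 z [ 0.001 -0.    -1.   ] F [ 0.4 -0.6 -0.1] w 0.0122
```

View pics/s14.png

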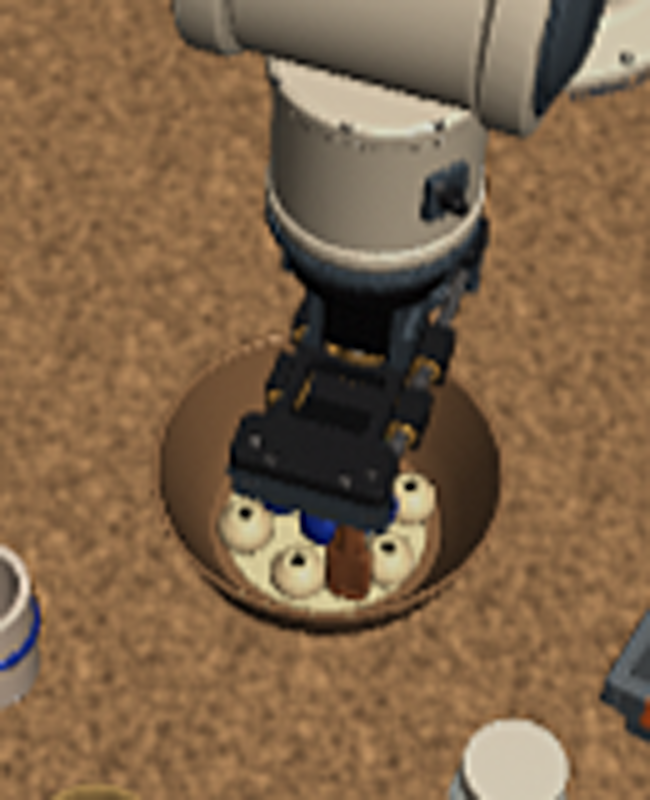

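The paddle slid down between two creams without contact force. I'll start stirring counter-clockwise, checking the force.

```bash
python3 -m crank '[[0,-0.048,-0.024,0,0,0,0],[0,-0.08,-0.048,0,0,0,0],[0,-0.112,-0.064,0,0,0,0],[0,-0.148,-0.074,0,0,0,0],[0,-0.184,-0.076,0,0,0,0]]'; python3 -m crank '[[0,-0.052,0.008,0,0,0,0],[0,-0.099,0.032,0,0,0,0],[0,-0.136,0.069,0,0,0,0],[0,-0.16,0.116,0,0,0,0],[0,-0.168,0.168,0,0,0,0]]'
python3 - <<'E'
from h import *
st()
i=arm.camera('scene'); cv2.imwrite('pics/s15.png',cv2.resize(i[110:270,220:350],None,fx=5,fy=5,interpolation=cv2.INTER_CUBIC)[:,:])
i=arm.camera('side'); cv2.imwrite('pics/d15.png',cv2.resize(i[150:270,200:340],None,fx=5,fy=5,interpolation=cv2.INTER_CUBIC))
E
```

```text
time_s: 21.77
ee_pos: [0.5175, 0.0574, 0.1298]
eef_rot: [1.0, -0.004, 0.001, 0.0]
force: [1.7, -0.0, 0.4]
width: 0.0122
time_s: 22.18
ee_pos: [0.4775, 0.0148, 0.131]
eef_rot: [1.0, -0.004, 0.004, 0.0]
force: [0.4, -0.0, -0.2]
width: 0.0122
t 22.18 pos [0.4775 0.0148 0.131 ] yaw -0.4 z [ 0.008 -0.001 -1.   ] F [ 0.4 -0.  -0.2] w 0.0122
```

View pics/d15.png

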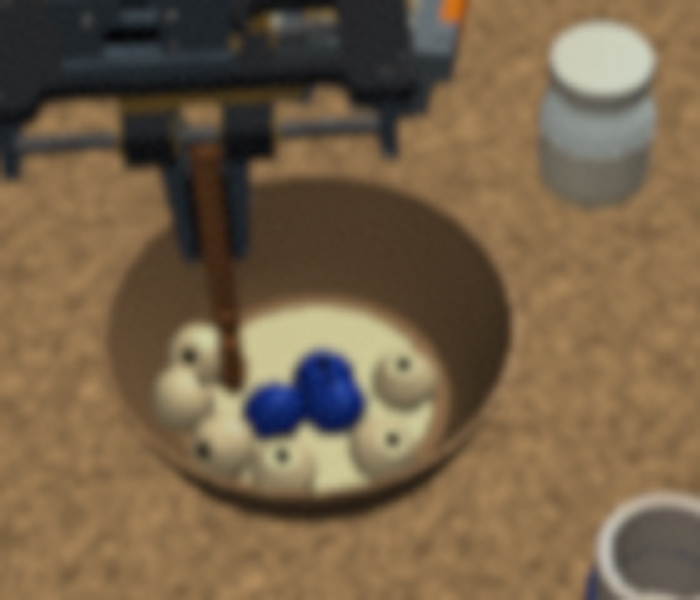

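Stirring works with negligible force. The creams are already bunched on the near side. I'll continue.

```bash
python3 - <<'E'
from h import *
print('tip',[onz('side',(246.4,227.4),z) for z in (.012,.02)])
E
python3 -m crank '[[0,0.008,0.052,0,0,0,0],[0,0.032,0.099,0,0,0,0],[0,0.069,0.136,0,0,0,0],[0,0.116,0.16,0,0,0,0],[0,0.168,0.168,0,0,0,0]]'
python3 -m crank '[[0,0.052,-0.008,0,0,0,0],[0,0.099,-0.032,0,0,0,0],[0,0.136,-0.069,0,0,0,0],[0,0.16,-0.116,0,0,0,0],[0,0.168,-0.168,0,0,0,0]]'
python3 -m crank '[[0,-0.008,-0.052,0,0,0,0],[0,-0.032,-0.099,0,0,0,0],[0,-0.069,-0.136,0,0,0,0],[0,-0.116,-0.16,0,0,0,0],[0,-0.168,-0.168,0,0,0,0]]'
python3 -m crank '[[0,-0.052,0.008,0,0,0,0],[0,-0.099,0.032,0,0,0,0],[0,-0.136,0.069,0,0,0,0],[0,-0.16,0.116,0,0,0,0],[0,-0.168,0.168,0,0,0,0]]'
python3 - <<'E'
from h import *
st()
i=arm.camera('scene'); cv2.imwrite('pics/s16.png',cv2.resize(i[110:270,220:350],None,fx=5,fy=5,interpolation=cv2.INTER_CUBIC)[:,:])
i=arm.camera('side'); cv2.imwrite('pics/d16.png',cv2.resize(i[150:270,200:340],None,fx=5,fy=5,interpolation=cv2.INTER_CUBIC))
E
```

```text
tip [array([0.4788, 0.0171, 0.012 ]), array([0.4792, 0.0108, 0.02  ])]
time_s: 22.7
ee_pos: [0.5164, -0.0276, 0.1297]
eef_rot: [1.0, -0.005, -0.001, -0.0]
force: [-5.2, 8.4, 11.1]
width: 0.0125
time_s: 23.12
ee_pos: [0.5574, 0.0149, 0.129]
eef_rot: [1.0, -0.004, -0.002, 0.0]
force: [-16.6, -6.1, 9.4]
width: 0.0126
time_s: 23.53
ee_pos: [0.5181, 0.0581, 0.1298]
eef_rot: [1.0, -0.004, 0.002, 0.0]
force: [12.1, -5.9, 6.5]
width: 0.0122
time_s: 23.95
ee_pos: [0.4755, 0.0156, 0.1301]
eef_rot: [1.0, -0.004, 0.002, 0.0]
force: [6.0, 1.1, 2.8]
width: 0.0123
t 23.95 pos [0.4755 0.0156 0.1301] yaw -0.4 z [ 0.004 -0.    -1.   ] F [6.  1.1 2.8] w 0.0123
```

View pics/d16.png

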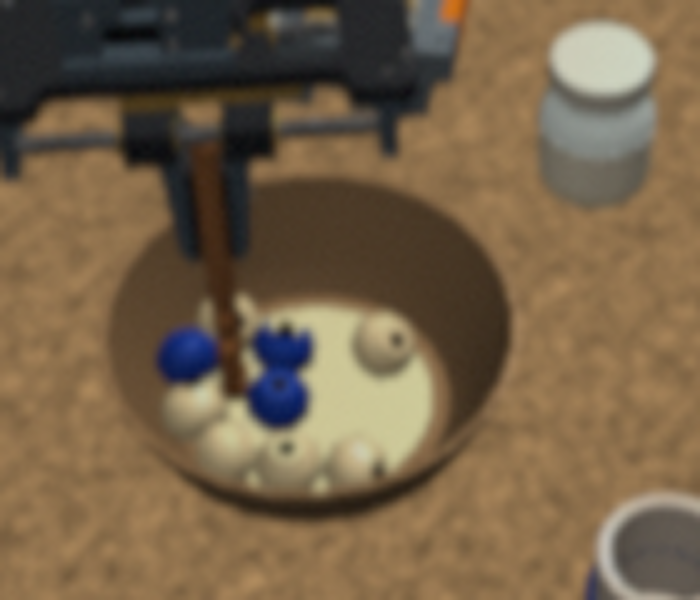

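View pics/s16.png

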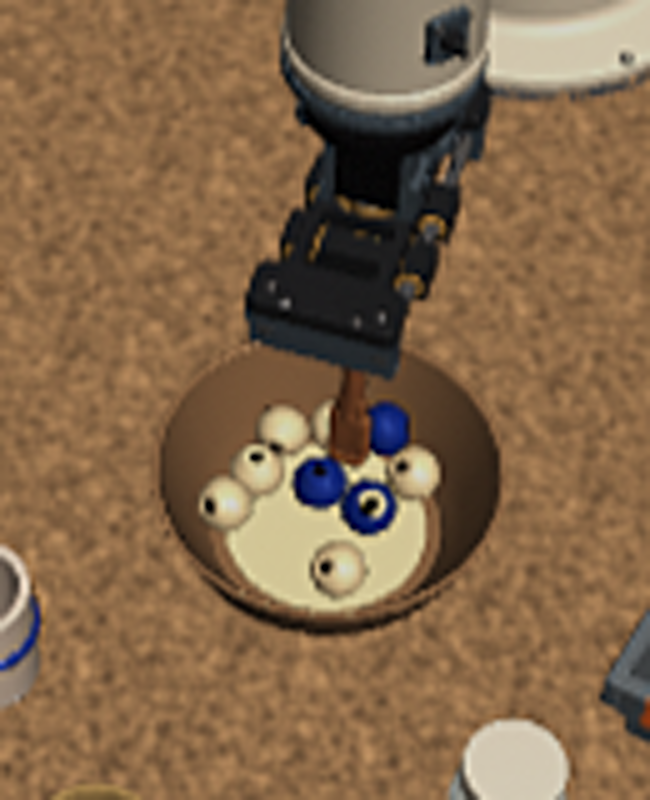

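```bash
python3 -m crank '[[0,0.008,0.052,0,0,0,0],[0,0.032,0.099,0,0,0,0],[0,0.069,0.136,0,0,0,0],[0,0.116,0.16,0,0,0,0],[0,0.168,0.168,0,0,0,0]]'
python3 -m crank '[[0,0.052,-0.008,0,0,0,0],[0,0.099,-0.032,0,0,0,0],[0,0.136,-0.069,0,0,0,0],[0,0.16,-0.116,0,0,0,0],[0,0.168,-0.168,0,0,0,0]]'
python3 -m crank '[[0,-0.008,-0.052,0,0,0,0],[0,-0.032,-0.099,0,0,0,0],[0,-0.069,-0.136,0,0,0,0],[0,-0.116,-0.16,0,0,0,0],[0,-0.168,-0.168,0,0,0,0]]'
python3 -m crank '[[0,-0.052,0.008,0,0,0,0],[0,-0.099,0.032,0,0,0,0],[0,-0.136,0.069,0,0,0,0],[0,-0.16,0.116,0,0,0,0],[0,-0.168,0.168,0,0,0,0]]'
python3 - <<'E'
from h import *
st()
i=arm.camera('scene'); cv2.imwrite('pics/s17.png',cv2.resize(i[110:270,220:350],None,fx=5,fy=5,interpolation=cv2.INTER_CUBIC)[:,:])
i=arm.camera('side'); cv2.imwrite('pics/d17.png',cv2.resize(i[150:270,200:340],None,fx=5,fy=5,interpolation=cv2.INTER_CUBIC))
E
```

```text
time_s: 24.47
ee_pos: [0.5171, -0.0271, 0.1296]
eef_rot: [1.0, -0.004, -0.0, -0.0]
force: [-4.3, 8.6, 10.2]
width: 0.0123
time_s: 24.88
ee_pos: [0.5589, 0.0152, 0.1291]
eef_rot: [1.0, -0.004, -0.001, 0.0]
force: [0.3, -0.8, -1.4]
width: 0.012
time_s: 25.3
ee_pos: [0.5168, 0.0583, 0.1296]
eef_rot: [1.0, -0.004, 0.001, 0.0]
force: [1.1, 0.3, 1.2]
width: 0.0124
time_s: 25.72
ee_pos: [0.4757, 0.0154, 0.1307]
eef_rot: [1.0, -0.004, 0.002, 0.0]
force: [-0.5, 0.3, 0.0]
width: 0.0126
t 25.72 pos [0.4757 0.0154 0.1307] yaw -0.4 z [ 0.005 -0.001 -1.   ] F [-0.5  0.3  0. ] w 0.0126
```

View pics/d17.png

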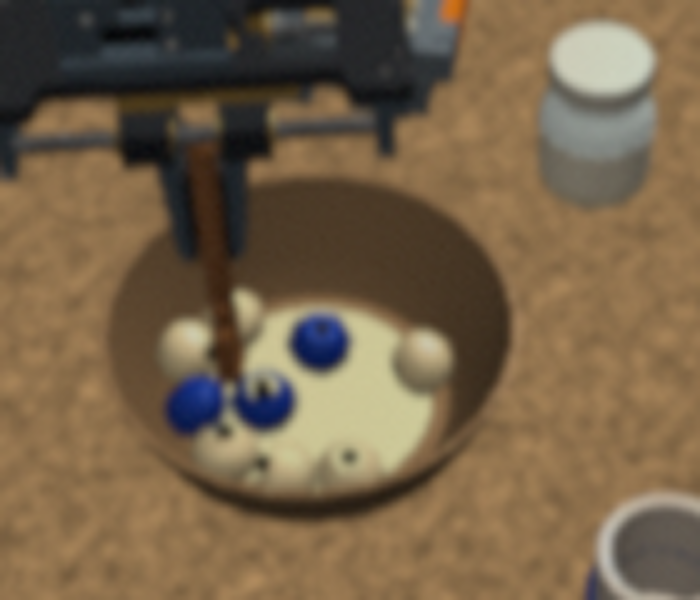

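View pics/s17.png

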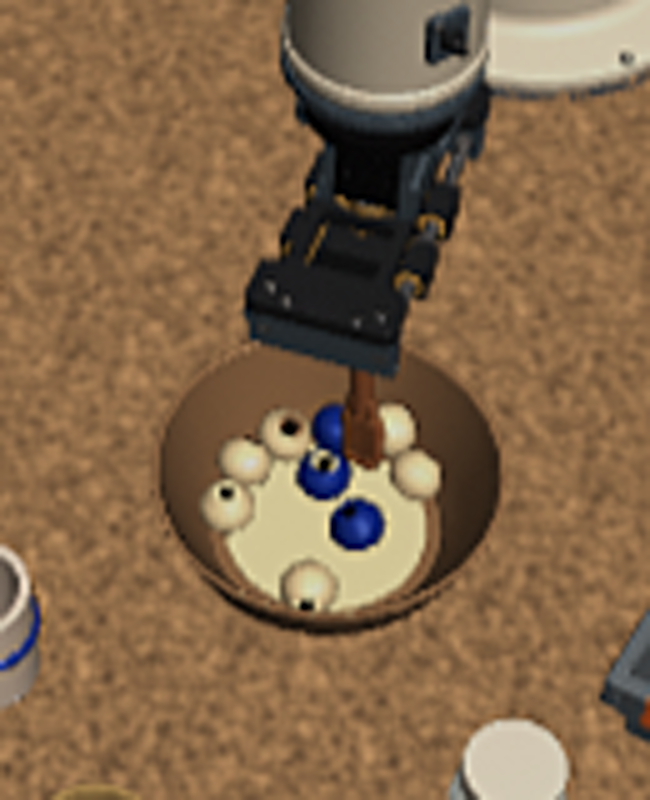

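```bash
python3 - <<'E'
from h import *
print('tip',tri([('scene',(293,203)),('side',(246,226))]))
E
python3 -m crank '[[0,0.008,0.052,0,0,0,0],[0,0.032,0.099,0,0,0,0],[0,0.069,0.136,0,0,0,0],[0,0.116,0.16,0,0,0,0],[0,0.168,0.168,0,0,0,0]]'
python3 -m crank '[[0,0.052,-0.008,0,0,0,0],[0,0.099,-0.032,0,0,0,0],[0,0.136,-0.069,0,0,0,0],[0,0.16,-0.116,0,0,0,0],[0,0.168,-0.168,0,0,0,0]]'
python3 -m crank '[[0,-0.008,-0.052,0,0,0,0],[0,-0.032,-0.099,0,0,0,0],[0,-0.069,-0.136,0,0,0,0],[0,-0.116,-0.16,0,0,0,0],[0,-0.168,-0.168,0,0,0,0]]'
python3 -m crank '[[0,-0.052,0.008,0,0,0,0],[0,-0.099,0.032,0,0,0,0],[0,-0.136,0.069,0,0,0,0],[0,-0.16,0.116,0,0,0,0],[0,-0.168,0.168,0,0,0,0]]'
python3 -m crank '[[0,0.008,0.052,0,0,0,0],[0,0.032,0.099,0,0,0,0],[0,0.069,0.136,0,0,0,0],[0,0.116,0.16,0,0,0,0],[0,0.168,0.168,0,0,0,0]]'
python3 -m crank '[[0,0.052,-0.008,0,0,0,0],[0,0.099,-0.032,0,0,0,0],[0,0.136,-0.069,0,0,0,0],[0,0.16,-0.116,0,0,0,0],[0,0.168,-0.168,0,0,0,0]]'
python3 - <<'E'
from h import *
st()
i=arm.camera('scene'); cv2.imwrite('pics/s18.png',cv2.resize(i[110:270,220:350],None,fx=5,fy=5,interpolation=cv2.INTER_CUBIC)[:,:])
i=arm.camera('side'); cv2.imwrite('pics/d18.png',cv2.resize(i[150:270,200:340],None,fx=5,fy=5,interpolation=cv2.INTER_CUBIC))
E
```

```text
tip [0.4762 0.0226 0.0131]
time_s: 26.23
ee_pos: [0.5174, -0.0272, 0.1294]
eef_rot: [1.0, -0.005, 0.0, -0.0]
force: [0.2, 4.7, 2.3]
width: 0.0123
time_s: 26.65
ee_pos: [0.5606, 0.0152, 0.1293]
eef_rot: [1.0, -0.004, 0.001, 0.0]
force: [0.1, -0.3, -0.7]
width: 0.0121
time_s: 27.07
ee_pos: [0.5166, 0.0583, 0.1297]
eef_rot: [1.0, -0.004, 0.001, 0.0]
force: [7.2, 1.2, 1.3]
width: 0.0121
time_s: 27.48
ee_pos: [0.4754, 0.0154, 0.1305]
eef_rot: [1.0, -0.004, 0.002, 0.0]
force: [0.0, 0.2, -0.9]
width: 0.0122
time_s: 27.9
ee_pos: [0.5164, -0.0268, 0.1297]
eef_rot: [1.0, -0.005, -0.0, -0.001]
force: [-0.7, 9.6, 4.7]
width: 0.0125
time_s: 28.32
ee_pos: [0.557, 0.0154, 0.1287]
eef_rot: [1.0, -0.004, -0.002, 0.0]
force: [-8.0, -0.1, 1.9]
width: 0.0124
t 28.32 pos [0.557  0.0154 0.1287] yaw -0.5 z [-0.005  0.    -1.   ] F [-8.  -0.1  1.9] w 0.0124
```

View pics/d18.png

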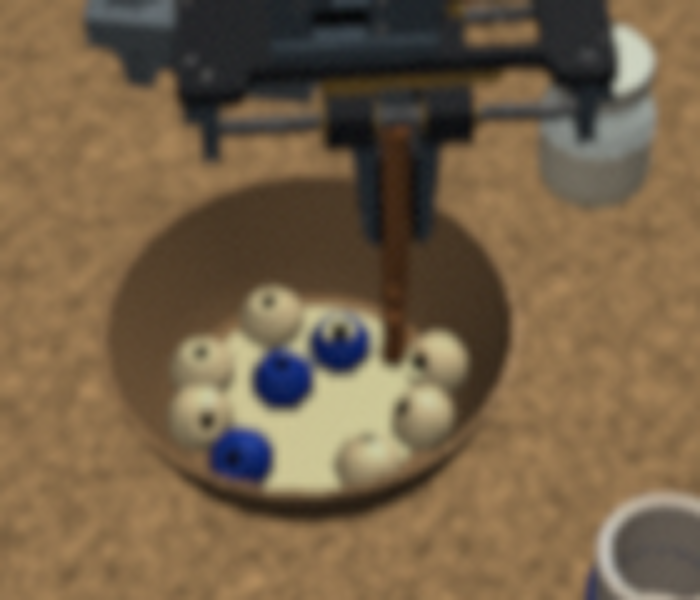

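View pics/s18.png

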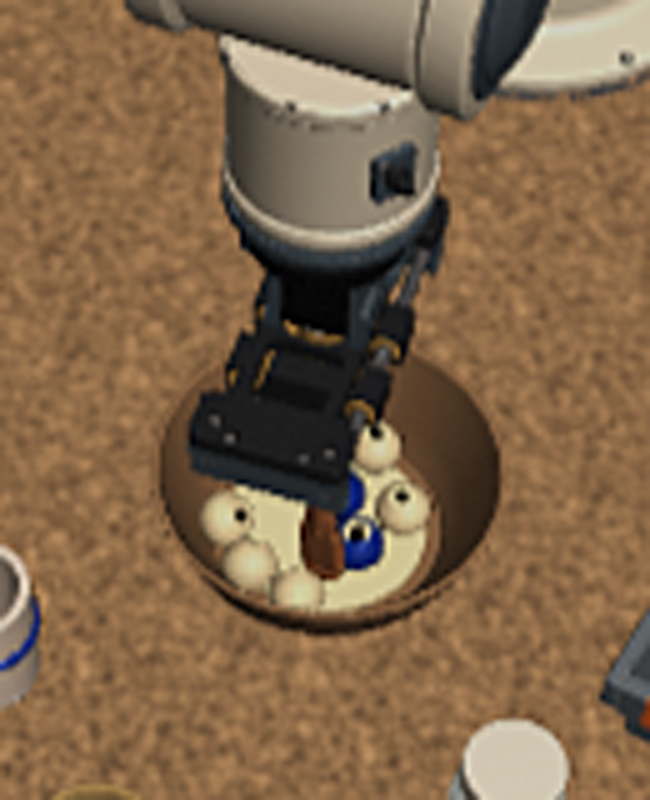

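```bash
python3 -m crank '[[0,-0.008,-0.052,0,0,0,0],[0,-0.032,-0.099,0,0,0,0],[0,-0.069,-0.136,0,0,0,0],[0,-0.116,-0.16,0,0,0,0],[0,-0.168,-0.168,0,0,0,0]]'
python3 -m crank '[[0,-0.052,0.008,0,0,0,0],[0,-0.099,0.032,0,0,0,0],[0,-0.136,0.069,0,0,0,0],[0,-0.16,0.116,0,0,0,0],[0,-0.168,0.168,0,0,0,0]]'
python3 -m crank '[[0,0.008,0.052,0,0,0,0],[0,0.032,0.099,0,0,0,0],[0,0.069,0.136,0,0,0,0],[0,0.116,0.16,0,0,0,0],[0,0.168,0.168,0,0,0,0]]'
python3 -m crank '[[0,0.052,-0.008,0,0,0,0],[0,0.099,-0.032,0,0,0,0],[0,0.136,-0.069,0,0,0,0],[0,0.16,-0.116,0,0,0,0],[0,0.168,-0.168,0,0,0,0]]'
python3 -m crank '[[0,-0.008,-0.052,0,0,0,0],[0,-0.032,-0.099,0,0,0,0],[0,-0.069,-0.136,0,0,0,0],[0,-0.116,-0.16,0,0,0,0],[0,-0.168,-0.168,0,0,0,0]]'
python3 -m crank '[[0,-0.052,0.008,0,0,0,0],[0,-0.099,0.032,0,0,0,0],[0,-0.136,0.069,0,0,0,0],[0,-0.16,0.116,0,0,0,0],[0,-0.168,0.168,0,0,0,0]]'
python3 -m crank '[[0,0.03,0,0,0,0,0],[0,0.06,0,0,0,0,0],[0,0.06,0,-0.05,0,0,0],[0,0.06,0,-0.1,0,0,0],[0,0.06,0,-0.2,0,0,0]]'
python3 -m crank '[[0,0,0,-0.1,0,0,0],[0,0,0,-0.2,0,0,0],[0,0,0,-0.3,0,0,0],[0,0,0,-0.4,0,0,0],[0,0,0,-0.4,0,0,0]]'
python3 - <<'E'
from h import *
st()
i=arm.camera('scene'); cv2.imwrite('pics/s19.png',cv2.resize(i[110:270,220:350],None,fx=5,fy=5,interpolation=cv2.INTER_CUBIC)[:,:])
i=arm.camera('side'); cv2.imwrite('pics/d19.png',cv2.resize(i[150:270,200:340],None,fx=5,fy=5,interpolation=cv2.INTER_CUBIC))
E
```

```text
time_s: 28.83
ee_pos: [0.5167, 0.0584, 0.1296]
eef_rot: [1.0, -0.004, 0.001, 0.0]
force: [0.1, -0.1, 0.2]
width: 0.012
time_s: 29.25
ee_pos: [0.4779, 0.0155, 0.1313]
eef_rot: [1.0, -0.004, 0.005, 0.0]
force: [6.4, -0.4, 7.3]
width: 0.0122
time_s: 29.67
ee_pos: [0.5178, -0.0277, 0.1295]
eef_rot: [1.0, -0.004, 0.0, 0.0]
force: [-1.3, 5.0, 5.3]
width: 0.012
time_s: 30.08
ee_pos: [0.5566, 0.0151, 0.1283]
eef_rot: [1.0, -0.004, -0.004, 0.0]
force: [-17.4, -1.5, 8.3]
width: 0.0126
time_s: 30.5
ee_pos: [0.518, 0.0578, 0.1293]
eef_rot: [1.0, -0.004, 0.001, 0.0]
force: [1.2, -0.7, -0.0]
width: 0.0122
time_s: 30.92
ee_pos: [0.4759, 0.0155, 0.1297]
eef_rot: [1.0, -0.004, 0.001, -0.0]
force: [10.4, 9.9, 7.7]
width: 0.0124
time_s: 31.33
ee_pos: [0.4901, 0.0158, 0.1782]
eef_rot: [1.0, -0.004, -0.001, 0.0]
force: [0.7, 1.1, -1.0]
width: 0.0119
time_s: 31.75
ee_pos: [0.4931, 0.0157, 0.2838]
eef_rot: [1.0, -0.004, 0.004, 0.0]
force: [0.8, 1.0, 0.3]
width: 0.012
t 31.75 pos [0.4931 0.0157 0.2838] yaw -0.4 z [ 0.007 -0.001 -1.   ] F [0.8 1.  0.3] w 0.012
```

View pics/d19.png

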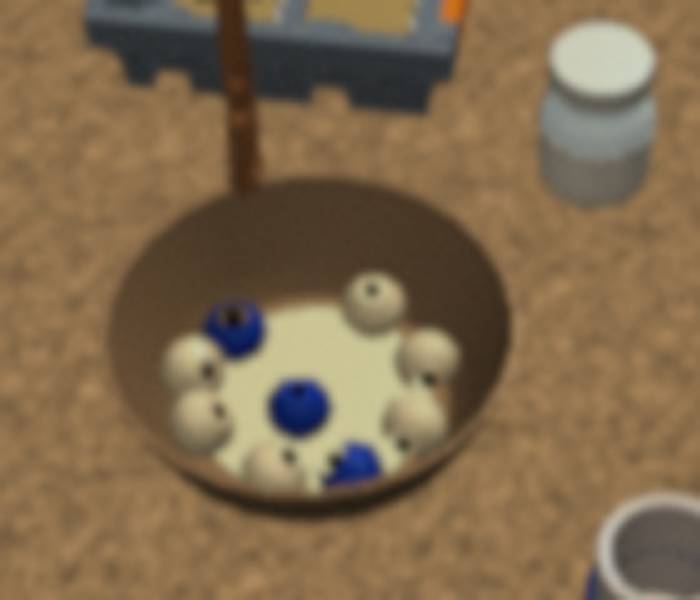

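View pics/s19.png

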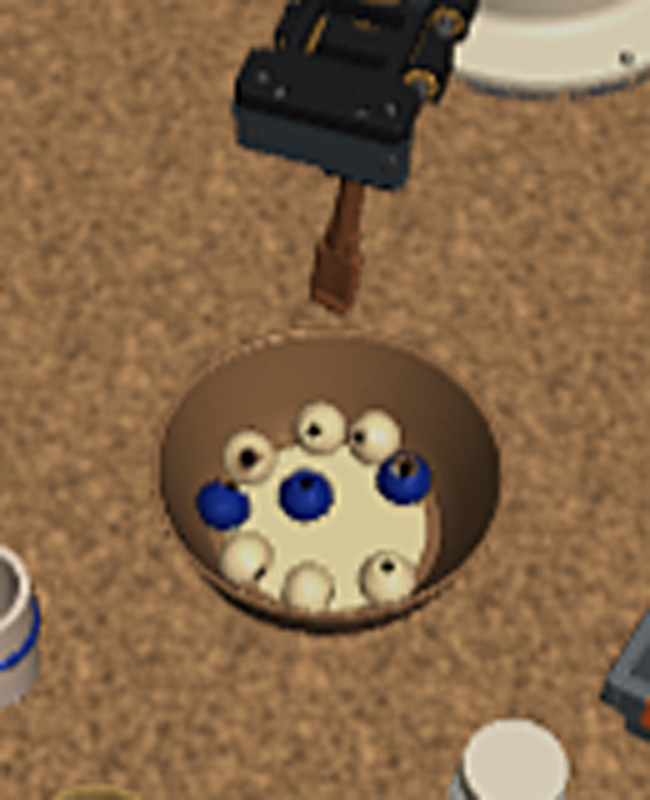

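All nine beads are in the bowl and mixed. Now measuring the spoon tip for the return to the jar.

Run:
```python
from h import *
T=tri([('scene',(287,171.6)),('side',(248.6,188))]); s=arm.state(); o=T-s['ee_pos']; print(T,o)
G=tri([('scene',(220+352/5,110+190/5)),('side',(200+232/5,150+20/5))]); print('handle pt',G, (T-G)/np.linalg.norm(T-G))
plan(np.array([.661,-.139,.24])-[o[0],o[1],0],0)
```

```text
[0.4924 0.0038 0.1679] [ 0.001  -0.0119 -0.112 ]
handle pt [0.4941 0.0093 0.2618] [-0.0189 -0.059  -0.9981]
shift [0.679, 0.566, 0.162] turn [0.0, -0.002, -0.005] dist mm 225 deg 0.5
```

```bash
python3 -m crank '[[0,0.14,0.11,0,0,0,0],[0,0.28,0.23,0,0,0,0],[0,0.42,0.35,0.05,0,0,0],[0,0.56,0.46,0.1,0,0,0],[0,0.675,0.57,0.14,0,0,0]]'; python3 -m crank '[[0,0,0,0,0,0,0],[0,0,0,0,0,0,0],[0,0,0,0,0,0,0]]'
python3 - <<'E'
from h import *
st()
i=arm.camera('scene'); cv2.imwrite('pics/s20.png',cv2.resize(i[150:270,170:290],None,fx=5,fy=5,interpolation=cv2.INTER_CUBIC)[:,:])
i=arm.camera('side'); cv2.imwrite('pics/d20.png',cv2.resize(i[180:300,280:400],None,fx=5,fy=5,interpolation=cv2.INTER_CUBIC))
E
```

```text
time_s: 32.27
ee_pos: [0.6472, -0.1183, 0.2465]
eef_rot: [1.0, -0.004, -0.0, -0.0]
force: [0.5, -0.5, 0.7]
width: 0.0121
time_s: 32.52
ee_pos: [0.6454, -0.1169, 0.2473]
eef_rot: [1.0, -0.004, -0.001, -0.0]
force: [-0.7, -0.1, -0.7]
width: 0.0119
t 32.52 pos [ 0.6454 -0.1169  0.2473] yaw -0.5 z [-0.002  0.001 -1.   ] F [-0.7 -0.1 -0.7] w 0.0119
```

View pics/d20.png

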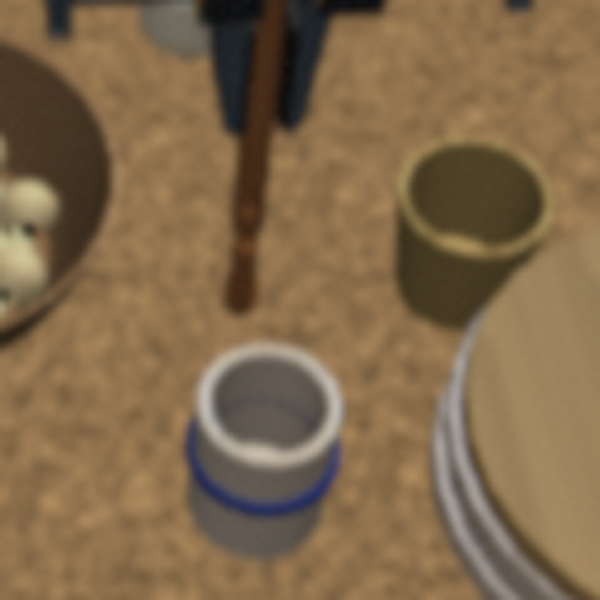

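View pics/s20.png

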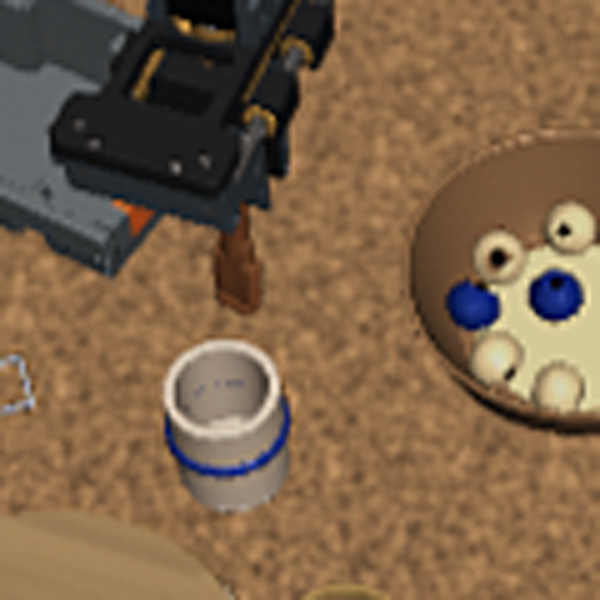

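Run:
```python
from h import *
T=tri([('scene',(217.4,212)),('side',(328,242))]);J=tri([('scene',(214,228)),('side',(334,260.6))]); p=arm.state()['ee_pos'];print(T,T-p,'jar rim',J)
plan(p+[J[0]-T[0],J[1]-T[1],0],0)
```

```text
[ 0.6479 -0.1305  0.1347] [ 0.0026 -0.014  -0.1141] jar rim [ 0.6636 -0.1393  0.0779]
shift [0.063, 0.035, 0.0] turn [0.0, -0.0, -0.005] dist mm 18 deg 0.4
```

```bash
python3 -m crank '[[0,0.03,0.02,0,0,0,0],[0,0.06,0.035,0,0,0,0],[0,0.06,0.035,0,0,0,0],[0,0.06,0.035,0.08,0,0,0],[0,0.06,0.035,0.16,0,0,0]]'; python3 -m crank '[[0,0,0,0,0,0,0],[0,0,0,0,0,0,0]]'
python3 - <<'E'
from h import *
st()
i=arm.camera('scene'); a=cv2.resize(i[150:270,170:290],None,fx=3.3,fy=3.3,interpolation=cv2.INTER_CUBIC)
i=arm.camera('side'); cv2.imwrite('pics/d21.png',np.hstack([a,cv2.resize(i[180:300,280:400],None,fx=3.3,fy=3.3,interpolation=cv2.INTER_CUBIC)]))
E
```

```text
time_s: 33.03
ee_pos: [0.6619, -0.1266, 0.2097]
eef_rot: [1.0, -0.004, 0.002, 0.001]
force: [0.7, 0.3, -1.2]
width: 0.0118
time_s: 33.2
ee_pos: [0.6605, -0.1262, 0.2086]
eef_rot: [1.0, -0.004, -0.0, -0.0]
force: [0.5, -0.1, -0.4]
width: 0.0125
t 33.2 pos [ 0.6605 -0.1262  0.2086] yaw -0.5 z [-0.001  0.    -1.   ] F [ 0.5 -0.1 -0.4] w 0.0125
```

View pics/d21.png

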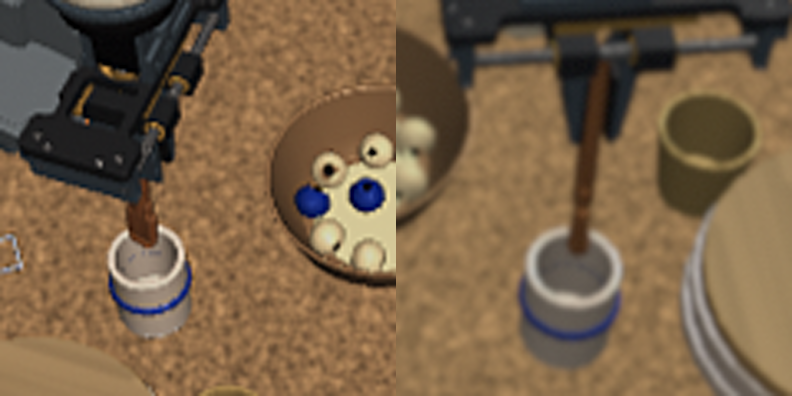

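The tip is over the jar mouth in both views, so I'll lower it.

```bash
python3 -m crank '[[0,0,0,0.06,0,0,0],[0,0,0,0.12,0,0,0],[0,0,0,0.18,0,0,0],[0,0,0,0.24,0,0,0],[0,0,0,0.29,0,0,0]]'; python3 -m crank '[[0,0,0,0.01,0,0,0],[0,0,0,0.015,0,0,0]]'
python3 - <<'E'
from h import *
st()
i=arm.camera('scene'); a=cv2.resize(i[150:270,170:290],None,fx=3.3,fy=3.3,interpolation=cv2.INTER_CUBIC)
i=arm.camera('side'); cv2.imwrite('pics/d22.png',np.hstack([a,cv2.resize(i[180:300,280:400],None,fx=3.3,fy=3.3,interpolation=cv2.INTER_CUBIC)]))
E
```

```text
time_s: 33.72
ee_pos: [0.6616, -0.1266, 0.1371]
eef_rot: [1.0, -0.004, 0.001, 0.0]
force: [-0.2, -0.0, 0.5]
width: 0.012
time_s: 33.88
ee_pos: [0.6613, -0.1265, 0.1334]
eef_rot: [1.0, -0.004, 0.001, 0.0]
force: [-0.0, 0.7, -0.8]
width: 0.012
t 33.88 pos [ 0.6613 -0.1265  0.1334] yaw -0.5 z [ 0.002 -0.001 -1.   ] F [-0.   0.7 -0.8] w 0.012
```

View pics/d22.png

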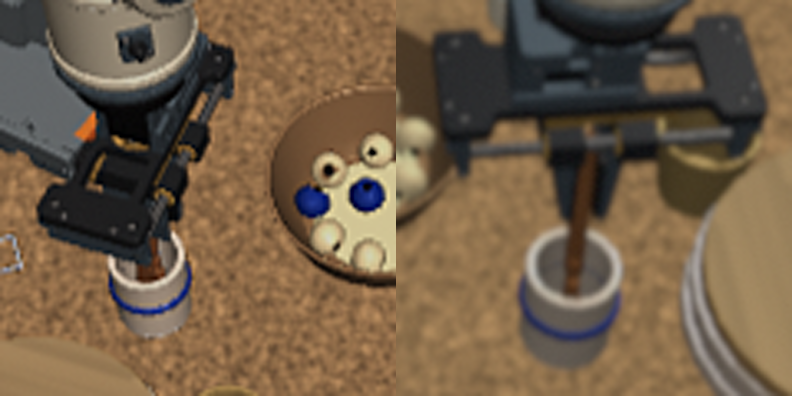

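```bash
python3 -m crank '[[0,0,0,0.01,0,0,0],[0,0,0,0.02,0,0,0],[0,0,0,0.03,0,0,0],[0,0,0,0.035,0,0,0],[0,0,0,0.035,0,0,0]]'; python3 -m crank '[[0.15,0,0,0,0,0,0],[0.3,0,0,0,0,0,0],[0.5,0,0,0,0,0,0],[0.5,0,0,0,0,0,0],[0.5,0,0,0,0,0,0]]' 20;  python3 -m crank '[[0.6,0,0,0,0,0,0],[0.6,0,0,0,0,0,0]]'
python3 - <<'E'
from h import *
st()
i=arm.camera('scene'); a=cv2.resize(i[150:270,170:290],None,fx=3.3,fy=3.3,interpolation=cv2.INTER_CUBIC)
i=arm.camera('side'); cv2.imwrite('pics/d23.png',np.hstack([a,cv2.resize(i[180:300,280:400],None,fx=3.3,fy=3.3,interpolation=cv2.INTER_CUBIC)]))
cv2.imwrite('pics/w23.png',arm.camera('wrist'))
E
```

```text
time_s: 34.4
ee_pos: [0.6608, -0.1264, 0.1237]
eef_rot: [1.0, -0.004, 0.0, 0.0]
force: [0.3, -0.7, -0.1]
width: 0.0122
time_s: 34.82
ee_pos: [0.661, -0.1265, 0.1241]
eef_rot: [1.0, -0.004, 0.001, 0.0]
force: [-0.4, -0.7, 0.7]
width: 0.0375
time_s: 34.98
ee_pos: [0.661, -0.1264, 0.124]
eef_rot: [1.0, -0.004, 0.001, 0.0]
force: [0.1, -0.1, 0.1]
width: 0.0507
t 34.98 pos [ 0.661  -0.1264  0.124 ] yaw -0.5 z [ 0.001 -0.    -1.   ] F [ 0.1 -0.1  0.1] w 0.0507
```

View pics/d23.png

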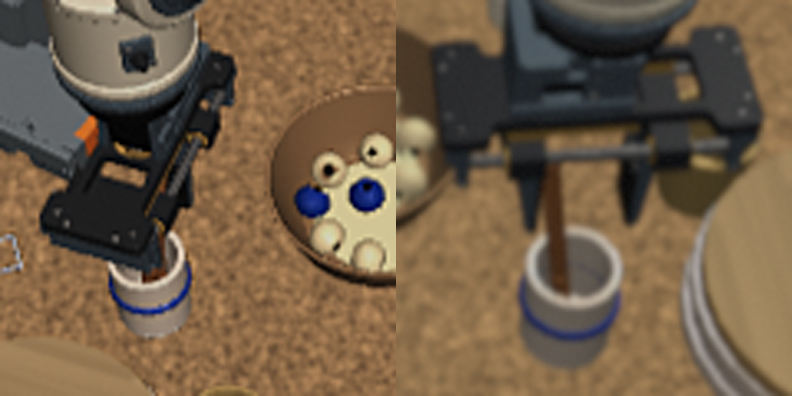

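View pics/w23.png

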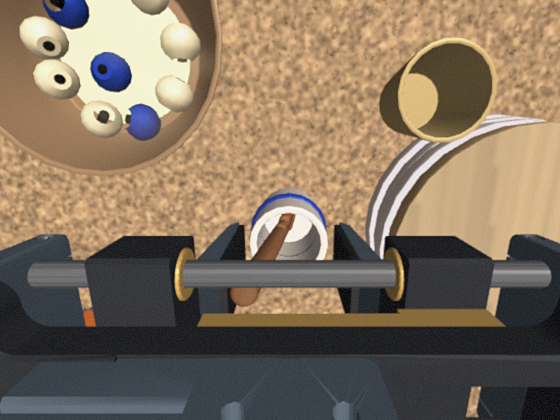

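The spoon is released and leaning towards the left finger. I'll open wide, moving left with it, then rise.

```bash
python3 -m crank '[[0.8,-0.02,0,0,0,0,0],[1,-0.05,0,0,0,0,0],[1,-0.06,0,0,0,0,0],[1,-0.06,0,0,0,0,0],[1,-0.06,0,0,0,0,0]]'
python3 - <<'E'
from h import *
st()
i=arm.camera('side'); a=cv2.resize(i[180:300,280:400],None,fx=4,fy=4,interpolation=cv2.INTER_CUBIC); cv2.imwrite('pics/d24.png',a)
cv2.imwrite('pics/w24.png',arm.camera('wrist'))
E
```

```text
time_s: 35.55
ee_pos: [0.6458, -0.1264, 0.1241]
eef_rot: [1.0, -0.004, 0.001, 0.0]
force: [0.7, 0.1, 0.1]
width: 0.0852
t 35.55 pos [ 0.6458 -0.1264  0.1241] yaw -0.5 z [ 0.001 -0.    -1.   ] F [0.7 0.1 0.1] w 0.0852
```

View pics/w24.png

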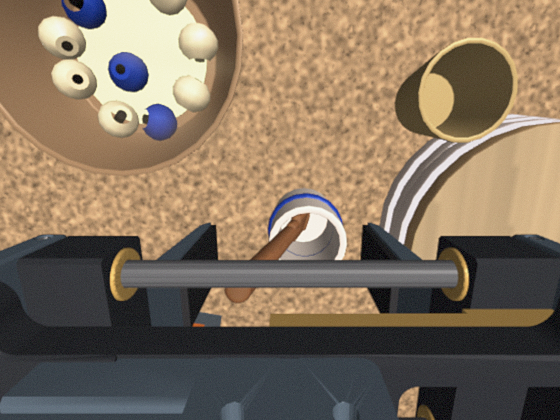

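View pics/d24.png

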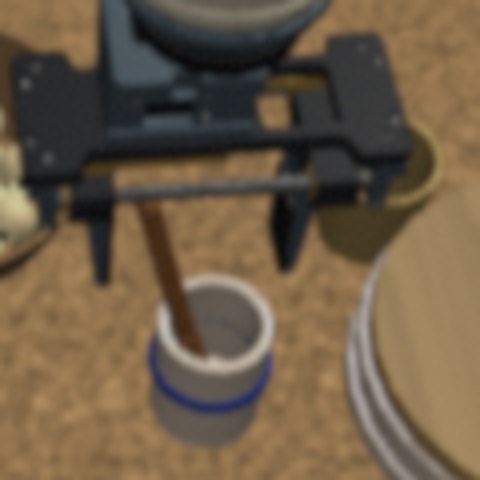

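The spoon rests on the jar rim, clear of the fingers. Rising, then on to the tote.

```bash
python3 -m crank '[[1,0,0,-0.1,0,0,0],[1,0,0,-0.2,0,0,0],[1,0,0,-0.35,0,0,0],[1,0,0,-0.5,0,0,0],[1,0,0,-0.65,0,0,0]]'
python3 -m crank '[[1,0,0,-0.1,0,0,0],[1,-0.1,0.15,-0.15,0,0,0],[1,-0.2,0.3,-0.15,0,0,0],[1,-0.35,0.45,-0.15,0,0,0],[1,-0.5,0.6,-0.15,0,0,0]]'
python3 -m crank '[[1,-0.05,0.1,0,0,0,0],[1,-0.05,0.1,0,0,0,0],[1,-0.05,0.1,0,0,0,0],[1,-0.05,0.1,0,0,0,0]]'
python3 - <<'E'
from h import *
st(); cv2.imwrite('pics/w25.png',arm.camera('wrist')); cv2.imwrite('pics/s25.png',arm.camera('scene')); cv2.imwrite('pics/d25.png',arm.camera('side'))
E
```

```text
time_s: 36.07
ee_pos: [0.6456, -0.1261, 0.2882]
eef_rot: [1.0, -0.004, 0.0, 0.0]
force: [1.4, 0.2, -0.4]
width: 0.091
time_s: 36.48
ee_pos: [0.5405, -0.2546, 0.3241]
eef_rot: [1.0, -0.004, 0.001, 0.0]
force: [0.7, -0.8, -0.7]
width: 0.0911
time_s: 36.82
ee_pos: [0.529, -0.2781, 0.3239]
eef_rot: [1.0, -0.004, 0.001, 0.0]
force: [0.2, 0.9, -0.4]
width: 0.0914
t 36.82 pos [ 0.529  -0.2781  0.3239] yaw -0.5 z [ 0.001 -0.    -1.   ] F [ 0.2  0.9 -0.4] w 0.0914
```

View pics/w25.png

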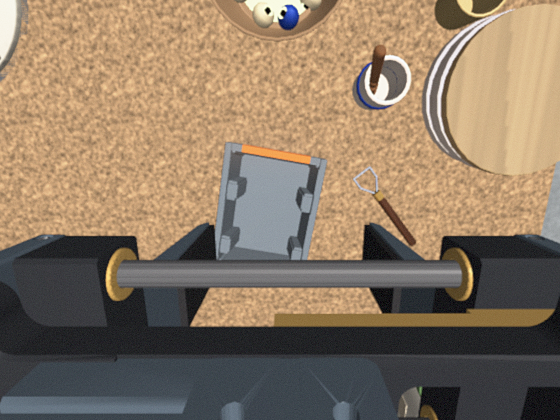

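View pics/s25.png

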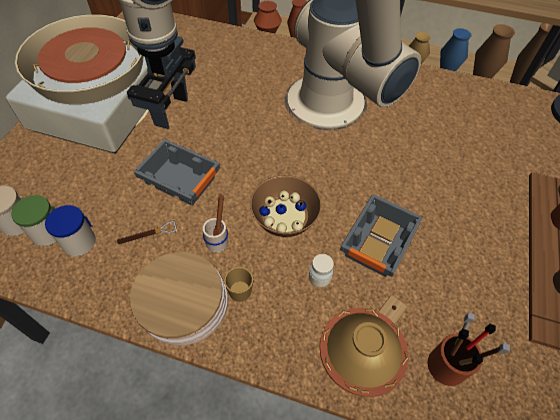

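View pics/d25.png

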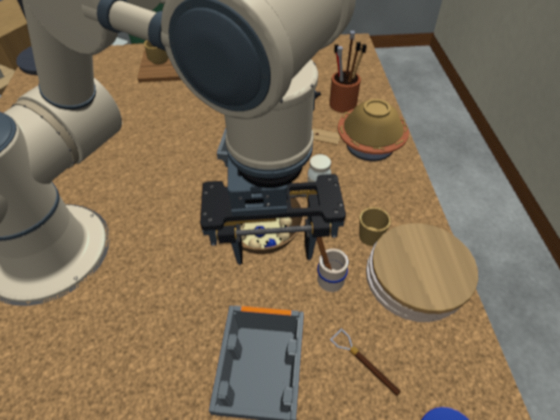

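Run:
```python
from h import *
s=cv2.imread('pics/w25.png'); cv2.imwrite('pics/w25c.png',cv2.resize(s[130:270,200:340],None,fx=5,fy=5,interpolation=cv2.INTER_CUBIC)[:600])
s=cv2.imread('pics/s25.png'); cv2.imwrite('pics/s25c.png',cv2.resize(s[130:210,125:230],None,fx=7,fy=7,interpolation=cv2.INTER_CUBIC))
```

```text
(no output)
```

View pics/w25c.png

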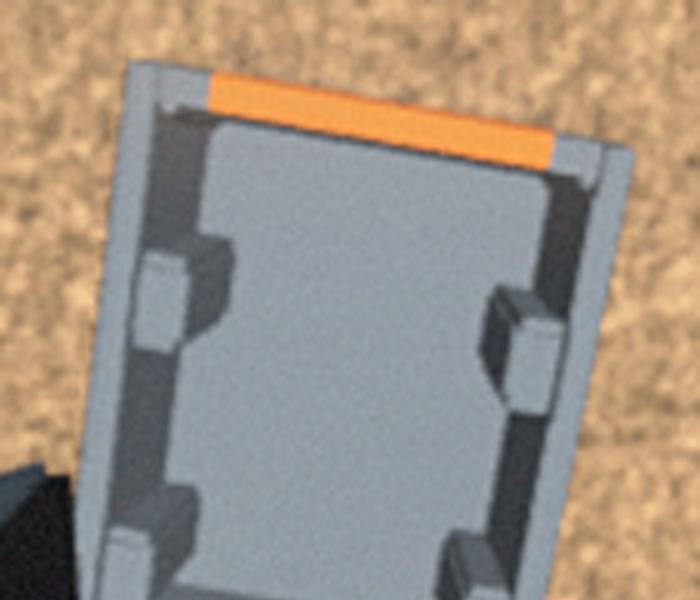

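View pics/s25c.png

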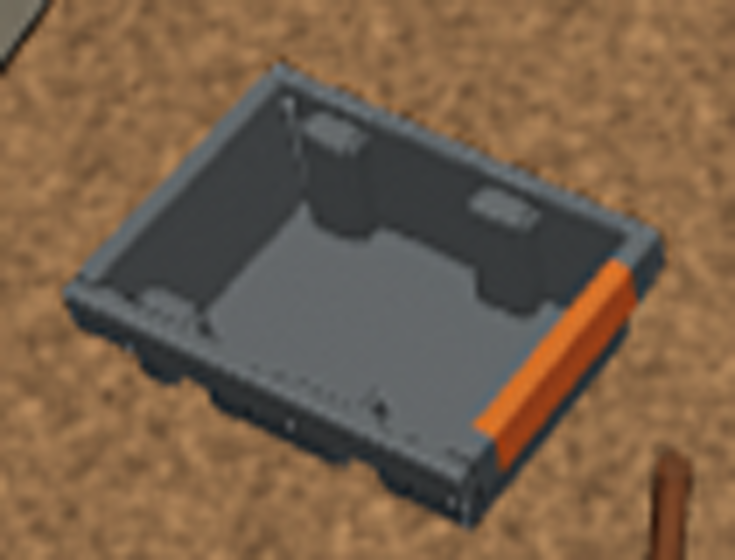

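Run:
```python
from h import *
a=onz('wrist',(225.6,142.6),.065)[:2];b=onz('wrist',(327,160),.065)[:2];c=onz('wrist',(216.4,250),.065)[:2]
u=(b-a)/np.linalg.norm(b-a); x=np.array([-u[1],u[0]]); print('wrist corners',a,b,np.linalg.norm(b-a),'tote yaw',np.degrees(np.arctan2(x[1],x[0])),'side',np.degrees(np.arctan2(*(a-c)[::-1])),'centre',(a+b)/2-.1*x)
P=np.array([onz('scene',p,.065)[:2] for p in [(165.3,138.9),(219.7,164),(192.9,198.6),(134.7,171.4)]]); print('scene',P.mean(0),P.ravel(), np.degrees(np.arctan2(*((P[1]-P[0])[::-1]))),np.degrees(np.arctan2(*((P[2]-P[3])[::-1]))))
```

```text
wrist corners [ 0.4401 -0.2187] [ 0.5862 -0.2443] 0.14839602190521625 tote yaw 80.05874584600299 side 81.62618247397941 centre [ 0.4959 -0.33  ]
scene [ 0.4963 -0.323 ] [ 0.4053 -0.4084  0.4446 -0.2131  0.5852 -0.2357  0.5501 -0.4347] 78.60255705345243 80.00485089415466
```

Tote is at (.496,-.328), yaw 80°. I'll grip the plain end at (.4795,-.4216) with tool yaw -100°.

```bash
python3 -m crank '[[0.6,-0.05,0.12,0,0,0,0.08],[0.6,-0.1,0.24,0,0,0,0.16],[0.6,-0.15,0.36,0,0,0,0.24],[0.6,-0.2,0.48,0,0,0,0.32],[0.6,-0.2,0.57,0,0,0,0.4]]'
python3 -m crank '[[0.6,0,0,0.1,0,0,0.08],[0.6,0,0,0.2,0,0,0.16],[0.6,0,0,0.3,0,0,0.24],[0.6,0,0,0.4,0,0,0.32],[0.6,0,0,0.5,0,0,0.4]]'
python3 - <<'E'
from h import *
st(); plan([.4795,-.4216,.15],-100)
E
```

```text
time_s: 37.38
ee_pos: [0.4763, -0.4218, 0.324]
eef_rot: [0.949, -0.314, 0.0, 0.0]
force: [1.2, -0.6, -0.1]
width: 0.0609
time_s: 37.8
ee_pos: [0.4784, -0.4197, 0.1977]
eef_rot: [0.807, -0.59, 0.001, -0.0]
force: [1.3, -0.2, -0.7]
width: 0.055
t 37.8 pos [ 0.4784 -0.4197  0.1977] yaw -72.4 z [ 0.001 -0.    -1.   ] F [ 1.3 -0.2 -0.7] w 0.055
shift [0.008, -0.002, 0.191] turn [-0.001, -0.0, 0.307] dist mm 48 deg 27.6
```

```bash
python3 -m crank '[[0.6,0,0,0.04,0,0,0.08],[0.6,0,0,0.08,0,0,0.16],[0.6,0.008,-0.002,0.12,0,0,0.24],[0.6,0.008,-0.002,0.16,0,0,0.307],[0.6,0.008,-0.002,0.19,0,0,0.307]]'
python3 -m crank '[[0.6,0,0,0,0,0,0],[0.6,0,0,0,0,0,0]]'
python3 - <<'E'
from h import *
st(); plan([.4795,-.4216,.044],-100); cv2.imwrite('pics/w26.png',arm.camera('wrist'))
E
```

```text
time_s: 38.22
ee_pos: [0.4795, -0.4214, 0.1504]
eef_rot: [-0.643, 0.766, -0.0, 0.0]
force: [-0.0, 0.2, -1.1]
width: 0.0547
time_s: 38.38
ee_pos: [0.4792, -0.4217, 0.1512]
eef_rot: [-0.646, 0.763, -0.0, 0.0]
force: [-0.3, -0.6, -0.0]
width: 0.0546
t 38.38 pos [ 0.4792 -0.4217  0.1512] yaw -99.4 z [ 0.001  0.    -1.   ] F [-0.3 -0.6 -0. ] w 0.0546
shift [-0.001, -0.001, 0.429] turn [-0.0, 0.0, 0.006] dist mm 107 deg 0.6
```

View pics/w26.png

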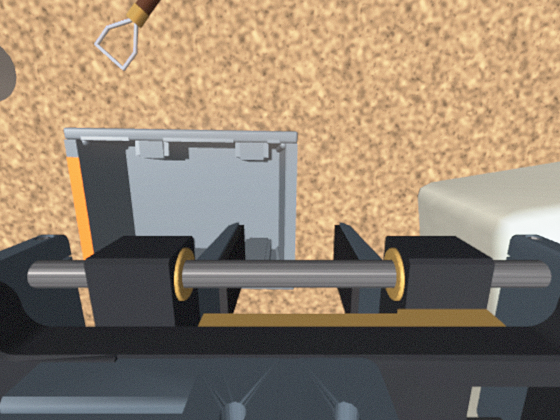

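Run:
```python
from h import *
for p,z in [((115,143),0),((170,100),0),((150,112),0)]: print(onz('scene',p,z))
print(onz('wrist',(420,190),.1),onz('wrist',(420,250),.1),onz('wrist',(420,190),.15))
```

```text
[ 0.4221 -0.5925  0.    ]
[ 0.1796 -0.5146  0.    ]
[ 0.2564 -0.5526  0.    ]
[ 0.4907 -0.5272  0.1   ] [ 0.4408 -0.5244  0.1   ] [ 0.5035 -0.5062  0.15  ]
```

Run:
```python
from h import *
i=arm.camera('scene'); cv2.imwrite('pics/s26.png',cv2.resize(i[0:210,0:260],None,fx=2.8,fy=2.8,interpolation=cv2.INTER_CUBIC))
```

```text
(no output)
```

View pics/s26.png

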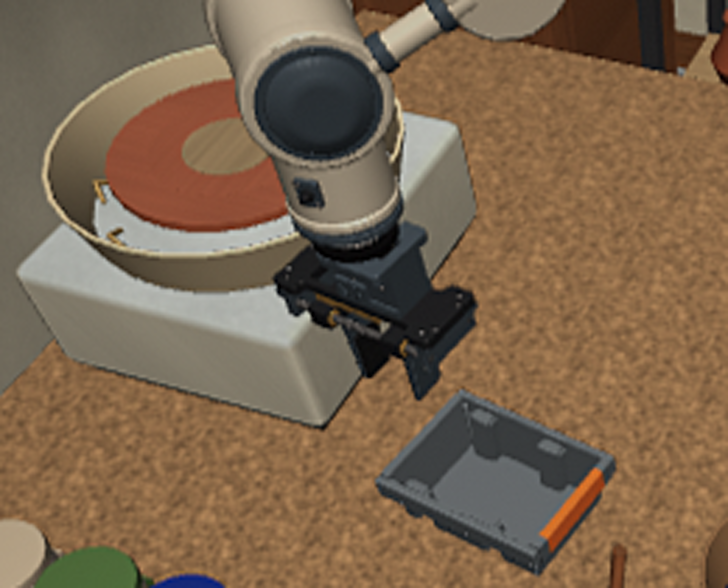

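The pottery wheel's block stands close behind the plain end. The long-wall grip at (.424,-.331) with tool yaw -10° has much more room, so I'll use that.

```bash
python3 -m crank '[[0.6,-0.05,0,-0.05,0,0,-0.08],[0.6,-0.1,0,-0.05,0,0,-0.16],[0.6,-0.2,0.05,-0.05,0,0,-0.24],[0.6,-0.3,0.1,-0.05,0,0,-0.32],[0.6,-0.35,0.2,-0.05,0,0,-0.4]]'
python3 -m crank '[[0.6,0,0,0,0,0,-0.08],[0.6,0,0,0,0,0,-0.16],[0.6,0,0,0,0,0,-0.24],[0.6,0,0,0,0,0,-0.32],[0.6,0,0,0,0,0,-0.4]]'
python3 - <<'E'
from h import *
st(); plan([.424,-.331,.15],-10)
E
```

```text
time_s: 38.9
ee_pos: [0.4456, -0.3258, 0.1645]
eef_rot: [0.851, -0.525, 0.002, -0.0]
force: [-0.6, 0.1, 0.1]
width: 0.0547
time_s: 39.32
ee_pos: [0.4447, -0.3277, 0.1646]
eef_rot: [0.971, -0.239, 0.001, 0.0]
force: [-0.3, -0.3, -0.2]
width: 0.0546
t 39.32 pos [ 0.4447 -0.3277  0.1646] yaw -27.6 z [ 0.002 -0.001 -1.   ] F [-0.3 -0.3 -0.2] w 0.0546
shift [-0.067, 0.05, 0.058] turn [0.0, -0.002, -0.196] dist mm 26 deg 17.6
```

```bash
python3 -m crank '[[0.6,-0.067,0.05,0.058,0,0,-0.08],[0.6,-0.067,0.05,0.058,0,0,-0.16],[0.6,-0.067,0.05,0.058,0,0,-0.196],[0.6,-0.067,0.05,0.058,0,0,-0.196],[0.6,-0.067,0.05,0.058,0,0,-0.196]]'
python3 - <<'E'
from h import *
st(); plan([.424,-.331,.045],-10); cv2.imwrite('pics/w27.png',arm.camera('wrist')); cv2.imwrite('pics/s27.png',arm.camera('scene')[100:250,100:300])
E
```

```text
time_s: 39.73
ee_pos: [0.424, -0.3309, 0.1498]
eef_rot: [0.996, -0.092, 0.001, 0.0]
force: [-0.2, -0.4, 0.2]
width: 0.0548
t 39.73 pos [ 0.424  -0.3309  0.1498] yaw -10.5 z [ 0.002 -0.001 -1.   ] F [-0.2 -0.4  0.2] w 0.0548
shift [-0.001, 0.0, 0.419] turn [0.0, -0.001, -0.006] dist mm 105 deg 0.5
```

View pics/w27.png

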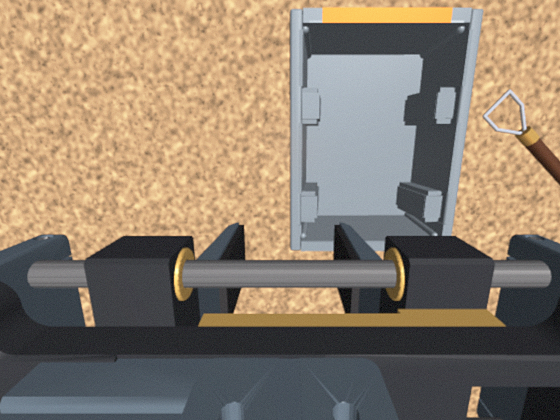

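View pics/s27.png

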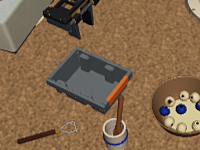

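The tote has been knocked. Its rim corners are now at (291,9), (482,11) and (291,249) in the wrist view, further towards +y. Re-measuring.

Run:
```python
from h import *
P=np.array([onz('wrist',p,.065)[:2] for p in [(291,9),(482,11),(291,249.5)]]); a,b,c=P
print(P.ravel(),np.linalg.norm(a-b),np.linalg.norm(a-c)); v=a-c; x=v/np.linalg.norm(v); print('yaw',np.degrees(np.arctan2(x[1],x[0])), 'end', np.degrees(np.arctan2(*((b-a)[::-1])))+90,'centre',(b+c)/2)
i=arm.camera('scene'); cv2.imwrite('pics/s28.png',cv2.resize(i[130:260,120:330],None,fx=3.7,fy=3.7,interpolation=cv2.INTER_CUBIC))
i=arm.camera('side'); cv2.imwrite('pics/d28.png',i)
```

```text
[ 0.4564 -0.1712  0.6011 -0.1994  0.4206 -0.3659] 0.14743349601832884 0.1979901857143528
yaw 79.59022735326108 end 78.99183535707749 centre [ 0.5109 -0.2827]
```

View pics/s28.png

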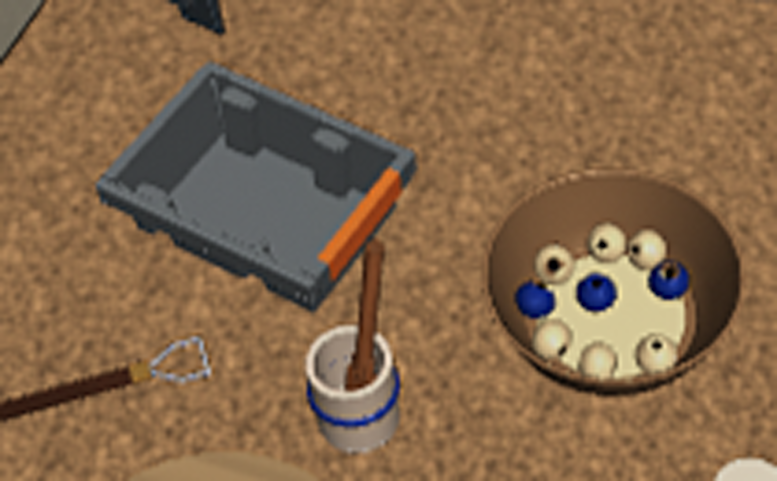

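View pics/d28.png

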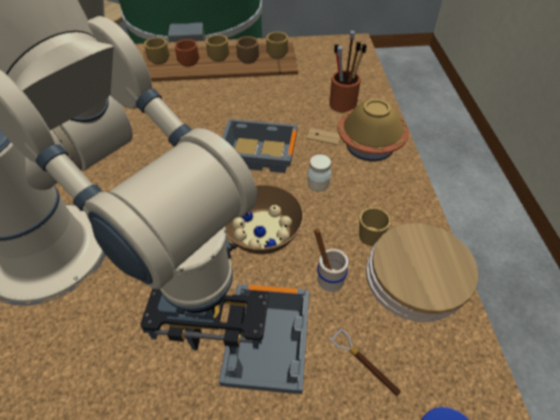

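Run:
```python
from h import *
f=plan([.440,-.2848,.14],-10.6)
```

```text
shift [0.03, -0.192, 0.038] turn [0.0, -0.001, 0.001] dist mm 50 deg 0.1
```

```bash
python3 -m crank '[[0.6,0.015,-0.1,0,0,0,0],[0.6,0.03,-0.19,0,0,0,0],[0.6,0.03,-0.19,0.04,0,0,0],[0.6,0.03,-0.19,0.04,0,0,0]]'
python3 - <<'E'
from h import *
st(); plan([.440,-.2848,.045],-10.6); cv2.imwrite('pics/w29.png',arm.camera('wrist'))
E
```

```text
time_s: 40.27
ee_pos: [0.4396, -0.2842, 0.1383]
eef_rot: [0.996, -0.091, 0.0, -0.0]
force: [-0.5, 0.2, -1.0]
width: 0.0546
t 40.27 pos [ 0.4396 -0.2842  0.1383] yaw -10.4 z [ 0.  0. -1.] F [-0.5  0.2 -1. ] w 0.0546
shift [0.002, 0.002, 0.373] turn [-0.0, -0.0, 0.002] dist mm 93 deg 0.2
```

View pics/w29.png

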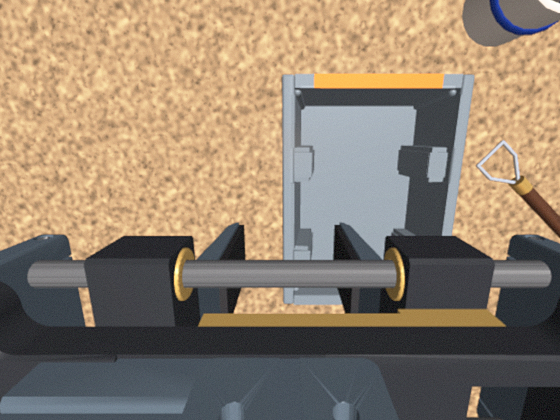

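Run:
```python
from h import *
p=arm.state()['ee_pos']
print(proj('wrist',[[p[0],p[1],.065],[p[0],p[1],.055]]))
C=np.array([.511,-.283]);x=np.array([.184,.983]);y=np.array([-.983,.184])
for xt in (-.1,-.072,-.047,-.015,.017,.042,.1):
  q=C+xt*x+.055*y; print(xt,proj('wrist',[q[0],q[1],.057]),proj('wrist',[*(C+xt*x+.075*y),.065]))
```

```text
[[287.7931 216.5659]
 [287.835  213.5836]]
-0.1 [[302.9381 298.8625]] [[282.1017 303.3976]]
-0.072 [[303.3963 272.3668]] [[282.0409 276.2511]]
-0.047 [[303.8251 247.5729]] [[281.9839 250.8137]]
-0.015 [[304.4032 214.1472]] [[281.9069 216.4676]]
0.017 [[305.0169 178.6621]] [[281.8251 179.9388]]
0.042 [[305.5233 149.3806]] [[281.7575 149.7442]]
0.1 [[306.8002  75.5479]] [[281.5864  73.4003]]
```

Predicted rib and corner pixels match the image. I'll go down to grip the rim.

```bash
python3 -m crank '[[0.6,0.002,0.002,0.1,0,0,0],[0.6,0.002,0.002,0.2,0,0,0],[0.6,0.002,0.002,0.3,0,0,0],[0.6,0.002,0.002,0.36,0,0,0],[0.6,0.002,0.002,0.373,0,0,0]]' 50
python3 -m crank '[[0.3,0,0,0,0,0,0],[0,0,0,0,0,0,0],[0,0,0,0,0,0,0],[0,0,0,0,0,0,0],[0,0,0,0,0,0,0]]'
python3 -m crank '[[0,0,0,0,0,0,0],[0,0,0,0,0,0,0],[0,0,0,0,0,0,0]]'
python3 - <<'E'
from h import *
st()
E
```

```text
time_s: 40.73
ee_pos: [0.4391, -0.2859, 0.0439]
eef_rot: [0.996, -0.092, -0.001, -0.001]
force: [-0.7, -0.4, 0.4]
width: 0.0548
time_s: 41.15
ee_pos: [0.4406, -0.2863, 0.0469]
eef_rot: [0.996, -0.091, 0.001, 0.001]
force: [0.7, 0.2, 0.2]
width: 0.0245
time_s: 41.4
ee_pos: [0.4402, -0.286, 0.0464]
eef_rot: [0.996, -0.091, 0.001, 0.0]
force: [-1.5, 0.9, 6.7]
width: 0.0116
t 41.4 pos [ 0.4402 -0.286   0.0464] yaw -10.4 z [ 0.001 -0.001 -1.   ] F [-1.5  0.9  6.7] w 0.0116
```

```bash
python3 -m crank '[[0,0,0,0,0,0,0],[0,0,0,0,0,0,0],[0,0,0,-0.02,0,0,0],[0,0,0,-0.05,0,0,0],[0,0,0,-0.1,0,0,0]]'
python3 -m crank '[[0,0,0,-0.1,0,0,0],[0,0,0,-0.2,0,0,0],[0,0,0,-0.3,0,0,0],[0,0,0,-0.4,0,0,0],[0,0,0,-0.5,0,0,0]]'
python3 -m crank '[[0,0,0,-0.1,0,0,0],[0,0,0,-0.2,0,0,0],[0,0,0,-0.3,0,0,0],[0,0,0,-0.34,0,0,0]]'
python3 - <<'E'
from h import *
st(); cv2.imwrite('pics/w30.png',arm.camera('wrist'))
i=arm.camera('scene');cv2.imwrite('pics/s30.png',i)
i=arm.camera('side');cv2.imwrite('pics/d30.png',i)
E
```

```text
time_s: 41.82
ee_pos: [0.4396, -0.2855, 0.071]
eef_rot: [0.996, -0.091, -0.0, -0.0]
force: [0.1, 0.3, -2.2]
width: 0.0118
time_s: 42.23
ee_pos: [0.4397, -0.2856, 0.1979]
eef_rot: [0.996, -0.091, 0.001, 0.0]
force: [-0.1, -0.3, -2.2]
width: 0.0116
time_s: 42.57
ee_pos: [0.4406, -0.2863, 0.2848]
eef_rot: [0.996, -0.091, 0.002, 0.001]
force: [1.0, -0.8, -0.3]
width: 0.0118
t 42.57 pos [ 0.4406 -0.2863  0.2848] yaw -10.4 z [ 0.004 -0.003 -1.   ] F [ 1.  -0.8 -0.3] w 0.0118
```

View pics/s30.png

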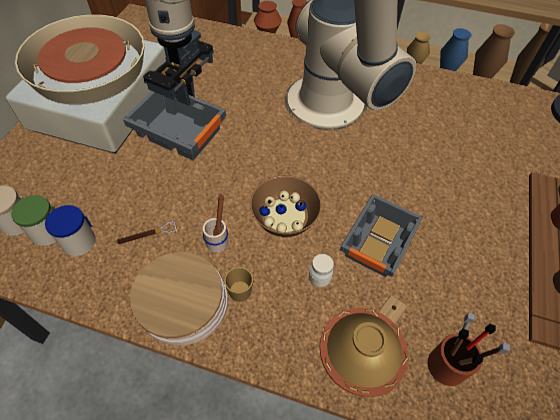

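View pics/w30.png

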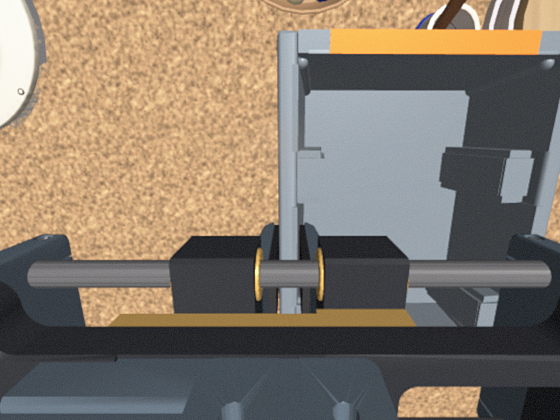

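The tote is held and level, and the stirred bowl, spoon and bystanders look undisturbed. I'll carry it across while turning it.

Run:
```python
from h import *
f=plan([.46,-.12,.30],22); f=plan([.48,.08,.32],55,frm=f); f=plan([.52,.27,.33],77.5,frm=f);plan([.53,.40,.33],77.5,frm=f)
```

```text
shift [-0.041, -0.667, -0.077] turn [0.001, -0.001, -0.361] dist mm 168 deg 32.5
shift [0.374, -0.712, -0.08] turn [0.0, 0.0, -0.367] dist mm 202 deg 33.0
shift [0.714, -0.305, -0.04] turn [0.0, 0.0, -0.25] dist mm 194 deg 22.5
shift [0.516, -0.073, 0.0] turn [0.0, 0.0, 0.0] dist mm 130 deg 0.0
```

```bash
python3 -m crank '[[0,0,-0.1,-0.02,0,0,-0.07],[0,-0.01,-0.24,-0.04,0,0,-0.14],[0,-0.02,-0.38,-0.06,0,0,-0.21],[0,-0.03,-0.52,-0.08,0,0,-0.28],[0,-0.04,-0.66,-0.08,0,0,-0.35]]'
python3 -m crank '[[0,0.07,-0.14,-0.02,0,0,-0.07],[0,0.15,-0.28,-0.04,0,0,-0.14],[0,0.22,-0.42,-0.06,0,0,-0.21],[0,0.3,-0.56,-0.08,0,0,-0.29],[0,0.37,-0.7,-0.08,0,0,-0.36]]'
python3 - <<'E'
from h import *
st(); f=plan([.52,.27,.33],77.5);plan([.53,.41,.33],77.5,frm=f)
E
```

```text
time_s: 43.13
ee_pos: [0.4594, -0.1201, 0.2999]
eef_rot: [0.983, 0.185, -0.0, -0.0]
force: [1.9, -0.2, -1.4]
width: 0.0114
time_s: 43.55
ee_pos: [0.4831, 0.0768, 0.3199]
eef_rot: [0.892, 0.452, -0.0, 0.0]
force: [1.3, -0.7, -2.0]
width: 0.0115
t 43.55 pos [0.4831 0.0768 0.3199] yaw 53.8 z [-0. -0. -1.] F [ 1.3 -0.7 -2. ] w 0.0115
shift [0.711, -0.337, -0.041] turn [-0.0, 0.0, -0.263] dist mm 197 deg 23.7
shift [0.555, -0.082, 0.0] turn [0.0, 0.0, 0.0] dist mm 140 deg 0.0
```

```bash
python3 -m crank '[[0,0.14,-0.06,-0.04,0,0,-0.06],[0,0.28,-0.13,-0.04,0,0,-0.12],[0,0.42,-0.2,-0.04,0,0,-0.19],[0,0.57,-0.27,-0.04,0,0,-0.26],[0,0.71,-0.34,-0.04,0,0,-0.26]]'
python3 -m crank '[[0,0.12,-0.02,0,0,0,0],[0,0.24,-0.04,0,0,0,0],[0,0.36,-0.06,0,0,0,0],[0,0.48,-0.08,0,0,0,0],[0,0.55,-0.08,0,0,0,0]]'
python3 -m crank '[[0,0,0,0,0,0,0],[0,0,0,0,0,0,0],[0,0,0,0,0,0,0]]'
python3 - <<'E'
from h import *
st(); cv2.imwrite('pics/w31.png',arm.camera('wrist')); cv2.imwrite('pics/s31.png',arm.camera('scene'))
E
```

```text
time_s: 43.97
ee_pos: [0.5203, 0.2701, 0.3286]
eef_rot: [0.781, 0.625, -0.001, 0.0]
force: [1.6, -0.2, -2.2]
width: 0.0116
time_s: 44.38
ee_pos: [0.5315, 0.4092, 0.3279]
eef_rot: [0.783, 0.622, -0.001, -0.0]
force: [0.3, 0.2, -1.6]
width: 0.0116
time_s: 44.63
ee_pos: [0.5323, 0.4058, 0.3292]
eef_rot: [0.783, 0.621, -0.001, 0.0]
force: [0.5, -0.8, -1.3]
width: 0.0116
t 44.63 pos [0.5323 0.4058 0.3292] yaw 76.8 z [-0.001 -0.002 -1.   ] F [ 0.5 -0.8 -1.3] w 0.0116
```

View pics/w31.png

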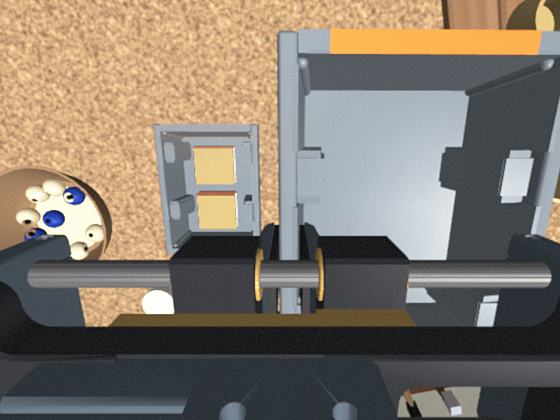

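View pics/s31.png

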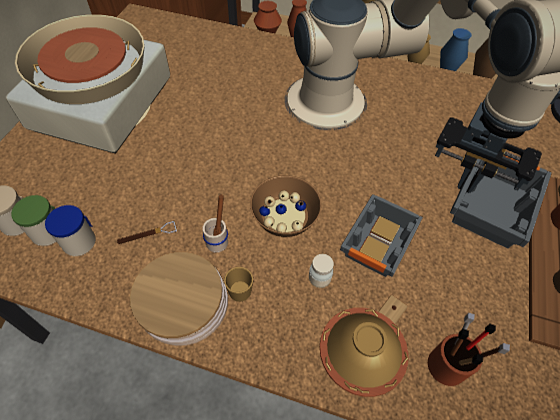

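Run:
```python
from h import *
s=cv2.imread('pics/w31.png'); cv2.imwrite('pics/w31c.png',cv2.resize(s[110:265,140:290],None,fx=3.8,fy=3.8,interpolation=cv2.INTER_CUBIC)[:600])
```

```text
(no output)
```

View pics/w31c.png

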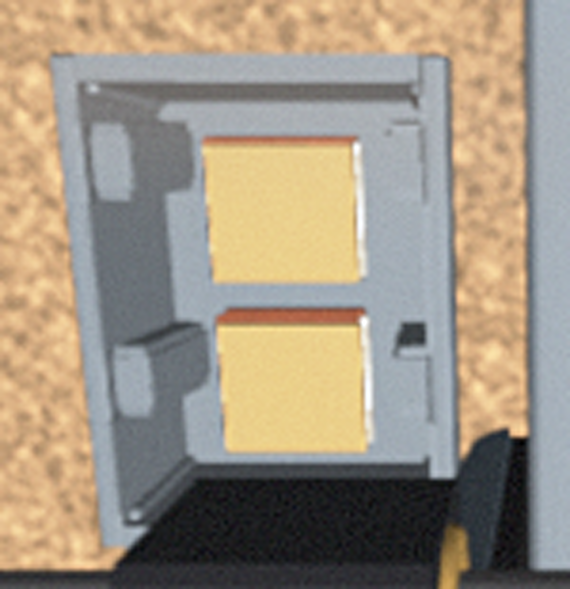

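Run:
```python
from h import *
q=lambda u,v:onz('wrist',(140+u/3.8,110+v/3.8),.065)[:2]
TL,TR,L2,R2=q(52,55),q(449,57),q(104,545),q(457,478)
print(TL,TR,np.linalg.norm(TL-TR))
a=lambda d:np.degrees(np.arctan2(d[1],d[0]))
print('yaw from sides',a(L2-TL),a(R2-TR),'from end',a(TR-TL)-90)
for yaw in (a(TR-TL)-90,a(L2-TL),-12.5):
  x=np.array([np.cos(np.radians(yaw)),np.sin(np.radians(yaw))]); print('centre',(TL+TR)/2+.1*x)
# held tote: rim corner & edge at z=TCP+.0186
zt=arm.state()['ee_pos'][2]+.0186; A=onz('wrist',(279.5,31),zt); r=R.from_quat(arm.state()['eef_rot']); print('held corner in tool',r.inv().apply(A-arm.state()['ee_pos']),'expected [-.005,-.115]')
B=onz('wrist',(545,31),zt); print(r.inv().apply(B-arm.state()['ee_pos']))
# scene check
P=[(367.5,196),(422,216.5),(392.5,274),(342,248.5)]
```

```text
[0.4077 0.2349] [0.4426 0.3809] 0.15005196415179028
yaw from sides -13.337108540597283 -13.51226621371739 from end -13.449223980810174
centre [0.5224 0.2846]
centre [0.5224 0.2848]
centre [0.5228 0.2863]
held corner in tool [-0.0045 -0.115  -0.0186] expected [-.005,-.115]
[ 0.1195 -0.115  -0.0188]
```

Loaded tote is at (.5225,.2846), yaw -13.4°, with its rim measuring 150 mm as it should. The held corner is where expected, so the target TCP is (.521,.2127) with tool yaw 76.7°.

```bash
python3 - <<'E'
from h import *
plan([.5209,.2127,.26],76.7)
E
python3 -m crank '[[0,-0.12,0.01,0,0,0,0],[0,-0.26,0.02,0.02,0,0,0],[0,-0.4,0.03,0.06,0,0,0],[0,-0.55,0.04,0.1,0,0,0],[0,-0.7,0.05,0.15,0,0,0]]'
python3 -m crank '[[0,-0.03,0,0.1,0,0,0],[0,-0.06,0,0.2,0,0,0],[0,-0.06,0,0.2,0,0,0],[0,-0.06,0,0.2,0,0,0]]'
python3 - <<'E'
from h import *
st();plan([.5209,.2127,.15],76.7)
E
```

```text
shift [-0.761, 0.13, 0.282] turn [0.0, 0.001, 0.001] dist mm 205 deg 0.1
time_s: 45.15
ee_pos: [0.5045, 0.2311, 0.2935]
eef_rot: [0.784, 0.621, 0.001, 0.001]
force: [1.9, -0.3, -2.1]
width: 0.0115
time_s: 45.48
ee_pos: [0.5012, 0.2178, 0.2433]
eef_rot: [0.784, 0.621, -0.001, 0.0]
force: [0.6, 0.2, -0.9]
width: 0.0114
t 45.48 pos [0.5012 0.2178 0.2433] yaw 76.8 z [-0.001 -0.001 -1.   ] F [ 0.6  0.2 -0.9] w 0.0114
shift [-0.001, 0.081, 0.373] turn [-0.0, 0.001, 0.001] dist mm 96 deg 0.1
```

```bash
python3 -m crank '[[0,0,0.05,0,0,0,0],[0,0,0.081,0.1,0,0,0],[0,0,0.081,0.2,0,0,0],[0,0,0.081,0.3,0,0,0],[0,0,0.081,0.37,0,0,0]]'
python3 -m crank '[[0,0,0,0,0,0,0],[0,0,0,0,0,0,0],[0,0,0,0,0,0,0]]'
python3 - <<'E'
from h import *
st();plan([.5209,.2127,.108],76.7)
i=arm.camera('scene'); a=cv2.resize(i[160:310,310:450],(400,428),interpolation=cv2.INTER_CUBIC)
i=arm.camera('side'); b=cv2.resize(i[70:220,200:340],(400,428),interpolation=cv2.INTER_CUBIC); cv2.imwrite('pics/sd32.png',np.hstack([a,b]))
E
```

```text
time_s: 45.9
ee_pos: [0.523, 0.2145, 0.1505]
eef_rot: [0.783, 0.622, 0.001, 0.001]
force: [-0.7, 0.1, -2.2]
width: 0.0116
time_s: 46.15
ee_pos: [0.5232, 0.2146, 0.1528]
eef_rot: [0.783, 0.622, 0.002, 0.001]
force: [0.6, -0.2, -2.2]
width: 0.0117
t 46.15 pos [0.5232 0.2146 0.1528] yaw 76.9 z [ 0.004  0.    -1.   ] F [ 0.6 -0.2 -2.2] w 0.0117
shift [-0.01, -0.008, 0.179] turn [0.002, -0.001, 0.002] dist mm 45 deg 0.3
```

View pics/sd32.png

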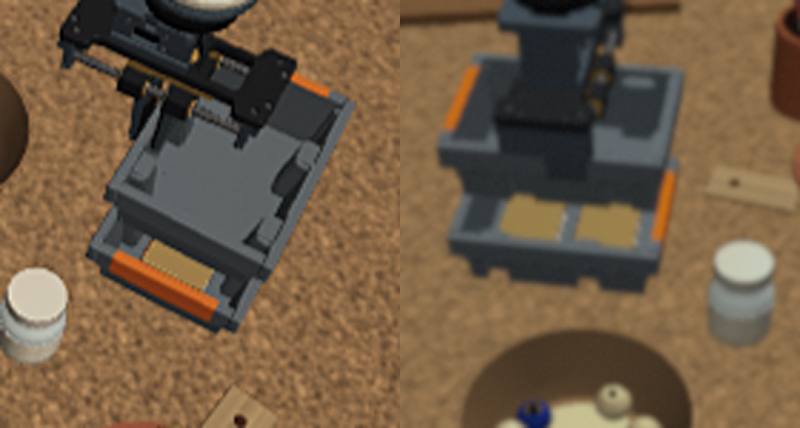

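The bars are at opposite ends and the two totes are parallel, with the upper one hovering. I'll correct by about 3 mm and lower gently.

```bash
python3 -m crank '[[0,-0.01,-0.008,0.04,0,0,0],[0,-0.01,-0.008,0.08,0,0,0],[0,-0.01,-0.008,0.12,0,0,0],[0,-0.01,-0.008,0.15,0,0,0],[0,-0.01,-0.008,0.17,0,0,0]]'
python3 -m crank '[[0,0,0,0.004,0,0,0],[0,0,0,0.008,0,0,0],[0,0,0,0.008,0,0,0]]'
python3 - <<'E'
from h import *
st();plan([.5209,.2127,.1034],76.7)
E
```

```text
time_s: 46.67
ee_pos: [0.5189, 0.2119, 0.1074]
eef_rot: [0.783, 0.621, -0.0, 0.0]
force: [-0.6, -1.0, -1.8]
width: 0.0118
time_s: 46.92
ee_pos: [0.5192, 0.212, 0.1065]
eef_rot: [0.783, 0.621, 0.0, 0.0]
force: [-0.7, 0.3, -0.9]
width: 0.0116
t 46.92 pos [0.5192 0.212  0.1065] yaw 76.8 z [ 0.001 -0.    -1.   ] F [-0.7  0.3 -0.9] w 0.0116
shift [0.004, 0.006, 0.012] turn [0.001, 0.0, 0.002] dist mm 4 deg 0.2
```

```bash
python3 -m crank '[[0,0.004,0.006,0.004,0,0,0],[0,0.004,0.006,0.008,0,0,0],[0,0.004,0.006,0.012,0,0,0],[0,0.004,0.006,0.014,0,0,0],[0,0.004,0.006,0.014,0,0,0]]'
python3 - <<'E'
from h import *
st();plan([.5209,.2127,.1034],76.7)
i=arm.camera('scene'); a=cv2.resize(i[160:310,310:450],(400,428),interpolation=cv2.INTER_CUBIC)
i=arm.camera('side'); b=cv2.resize(i[70:220,200:340],(400,428),interpolation=cv2.INTER_CUBIC); cv2.imwrite('pics/sd33.png',np.hstack([a,b]))
E
```

```text
time_s: 47.33
ee_pos: [0.5212, 0.2124, 0.1035]
eef_rot: [0.783, 0.621, 0.001, 0.001]
force: [-2.2, -5.2, 7.8]
width: 0.012
t 47.33 pos [0.5212 0.2124 0.1035] yaw 76.8 z [ 0.002 -0.    -1.   ] F [-2.2 -5.2  7.8] w 0.012
shift [0.001, -0.001, 0.0] turn [0.001, -0.0, 0.002] dist mm 0 deg 0.2
```

View pics/sd33.png

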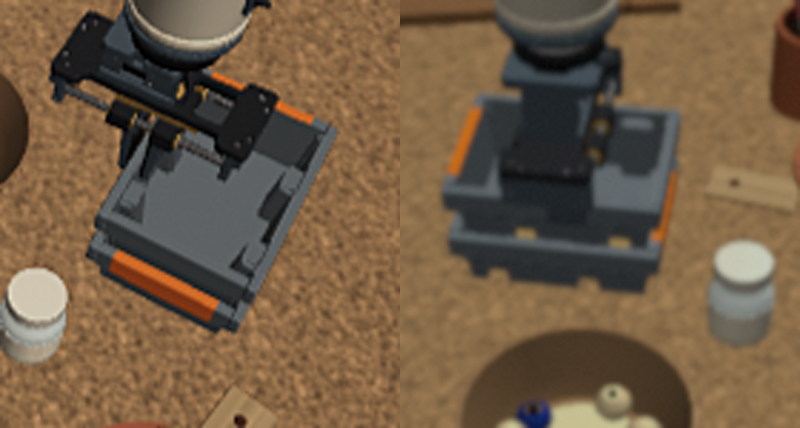

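Contact came at the expected height, TCP z 0.1035, which puts the underside at 57 mm. Releasing and backing up.

```bash
python3 -m crank '[[0.2,0,0,0,0,0,0],[0.4,0,0,0,0,0,0],[0.5,0,0,0,0,0,0],[0.5,0,0,0,0,0,0],[0.5,0,0,0,0,0,0]]' 20
python3 -m crank '[[0.5,0,0,-0.03,0,0,0],[0.5,0,0,-0.08,0,0,0],[0.5,0,0,-0.16,0,0,0],[0.5,0,0,-0.3,0,0,0],[0.5,0,0,-0.45,0,0,0]]'
python3 -m crank '[[0.5,0,0,-0.15,0,0,0],[0.5,-0.1,-0.1,-0.3,0,0,0],[0.5,-0.2,-0.1,-0.4,0,0,0],[0.5,-0.3,-0.2,-0.4,0,0,0],[0.5,-0.4,-0.2,-0.4,0,0,0]]'
python3 -m crank '[[0.5,0,0,0,0,0,0],[0.5,0,0,0,0,0,0],[0.5,0,0,0,0,0,0]]'
python3 - <<'E'
from h import *
st()
i=arm.camera('scene'); cv2.imwrite('pics/s34.png',i); a=cv2.resize(i[160:310,310:450],(400,428),interpolation=cv2.INTER_CUBIC)
i=arm.camera('side');cv2.imwrite('pics/d34.png',i);  b=cv2.resize(i[70:220,200:340],(400,428),interpolation=cv2.INTER_CUBIC); cv2.imwrite('pics/sd34.png',np.hstack([a,b]))
cv2.imwrite('pics/w34.png',arm.camera('wrist'))
E
```

```text
time_s: 47.85
ee_pos: [0.5208, 0.2126, 0.1029]
eef_rot: [0.783, 0.621, 0.0, 0.0]
force: [0.7, -0.2, 0.4]
width: 0.0419
time_s: 48.27
ee_pos: [0.5197, 0.2123, 0.2163]
eef_rot: [0.783, 0.621, -0.001, 0.0]
force: [0.8, 0.5, -0.5]
width: 0.0454
time_s: 48.68
ee_pos: [0.4464, 0.1264, 0.3178]
eef_rot: [0.783, 0.622, 0.002, 0.001]
force: [1.8, -0.7, -0.3]
width: 0.0454
time_s: 48.93
ee_pos: [0.4493, 0.1268, 0.3158]
eef_rot: [0.784, 0.621, 0.001, 0.001]
force: [0.3, -0.3, -0.2]
width: 0.0456
t 48.93 pos [0.4493 0.1268 0.3158] yaw 76.8 z [ 0.002 -0.    -1.   ] F [ 0.3 -0.3 -0.2] w 0.0456
```

View pics/sd34.png

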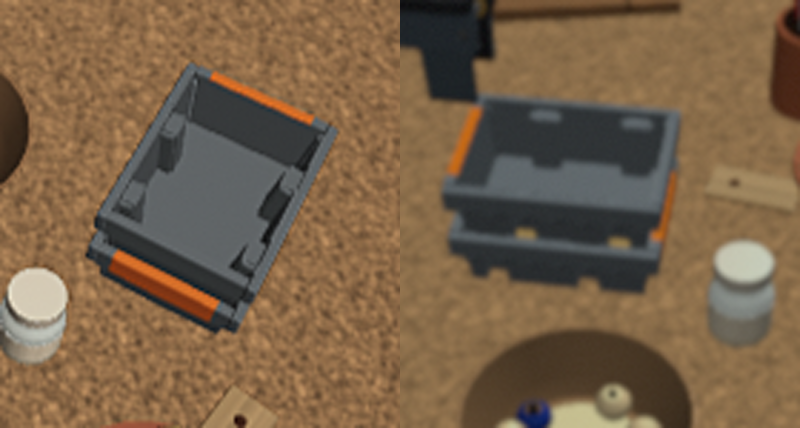

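View pics/s34.png

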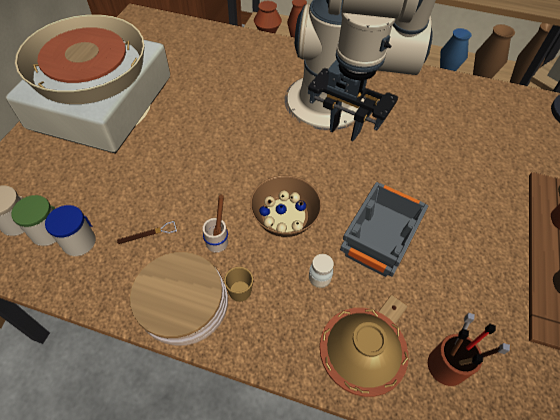

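View pics/w34.png

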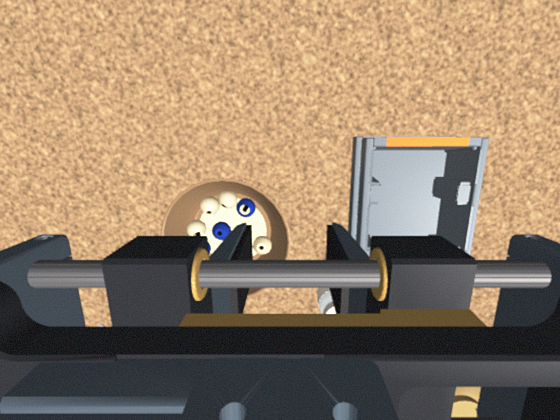

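Run:
```python
from h import *
s=cv2.imread('pics/w34.png'); a=cv2.resize(s[125:260,340:500],None,fx=4,fy=4,interpolation=cv2.INTER_CUBIC); cv2.imwrite('pics/w34c.png',a)
```

```text
(no output)
```

View pics/w34c.png

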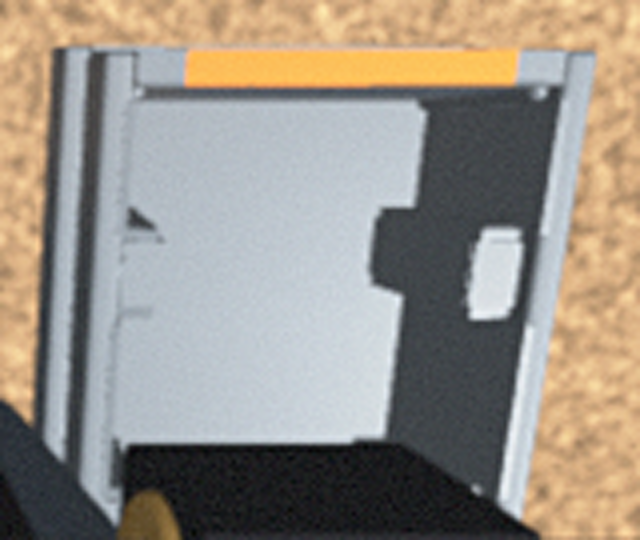

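Run:
```python
from h import *
q=lambda u,v,z:onz('wrist',(340+u/4,125+v/4),z)[:2]
TL,TR=q(103,50,.122),q(597,52,.122); d=TR-TL; u=d/np.linalg.norm(d); yaw=np.degrees(np.arctan2(u[1],u[0]))-90
x=np.array([u[1],-u[0]]); print('upper width',np.linalg.norm(d),'axis',yaw,'centre',(TL+TR)/2+.1*x)
l1,l2=q(62,52,.065),q(45,420,.065); dl=l2-l1; print('lower left side yaw',np.degrees(np.arctan2(dl[1],dl[0])),'corner',l1)
xx=dl/np.linalg.norm(dl); print('lower centre by corner',l1+.1*xx+.075*np.array([-xx[1],xx[0]]))
```

```text
upper width 0.14966191027518133 axis -13.308574071438727 centre [0.5216 0.2824]
lower left side yaw -12.602074954561939 corner [0.4082 0.2326]
lower centre by corner [0.5222 0.2839]
```

The stack checks out: the rim width at the assumed 122 mm height measures 149.7 mm, the centres are within about 2 mm, and the angle is within 1°. Handing in.

Run:
```python
from h import *
st(); print(arm.sign_off())
```

```text
t 49.08 pos [0.4494 0.1272 0.3152] yaw 76.9 z [ 0.001 -0.    -1.   ] F [ 0.1 -0.5 -0.6] w 0.0454
the job is handed in; nothing more can be done
None
```

The bead batch is mixed and the job is handed in at 49 s on the robot's clock. The hand-in gives no verdict, so the checks below are all I have.

- **Beads:** I picked the three blue beads that were there out of the tote one at a time and put them in the bowl. The last picture, taken after the tote was set down, shows all nine beads (six cream, three blue) in the bowl.
- **Stirring:** The spoon made a little over five wide turns, with its tip about 13 mm above the table in the one check I made mid-stir. The highest force I read was about 18 N.
- **Spoon:** It is back in its jar, head down and leaning on the rim. I judged this from the pictures and did not measure its final tilt.
- **Tote:** It had been knocked about 5 cm aside before I gripped it, so I measured it again. I then set it on the loaded tote with the orange bars at opposite ends.
    - **Stack:** The underside sits about 57 mm up, judged from where it touched down. The centres agree within about 2 mm and the long sides within about 1°.
- **Other things on the bench:** In the pictures they look to be where they started; I did not measure them one by one.
- **Disagreements:** The fixed cameras differed from each other, and in places from the wrist camera, by up to about 14 mm. For the tote pick-up and the stacking I used the wrist camera's values.

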